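Clear the lid and empty the offcut tray

TASK

Finished carvings are lying on the closed lid of the offcut box: first set every one of them gently down (no dropping) on the grey felt mat, flat, face up and not on top of one another. Then open the lid about upright by its tab, lift the tray by its bar and tip it over the open box so that all offcuts end up in the box, stand the empty tray back upright on the middle of its cork board, and shut the lid fully. Do not disturb the glue bottle, the mallet or the brush mug.

Things in the scene. Friction and masses are not known exactly. Their poses are not given: they have to be found in the camera images.
- offcut_box: fixed open-topped plywood box, outside 210 (x) x 280 (y) x 90 mm high, walls 9 mm. Origin: centre of its underside, on the table. Its -x side is the front, nearest the robot. A lid is hinged along the top of its far (+x) side
- lid (a joint): angle of the box's hinged lid: 0 = closed, 1.57 = standing upright, stop at 1.75 rad. The hinge is stiff: the lid stays at any angle where it is left. The lid is a 210 x 280 x 10 mm board, its top 100 mm above the table when closed
- lid_hinge (a point): point on the lid's hinge axis, in the middle of the box's far top edge, at the lid's underside. The axis runs along the box's y
- lid_tab (a point): grip point of the lid's dark wooden pull tab. The tab is 40 mm wide (box y), 14 mm thick, lies in the lid's plane and sticks out 50 mm beyond the lid's front edge; this point is the mid-thickness of the tab, 25 mm out from that edge and 235 mm from the hinge axis
- felt_mat: fixed grey felt mat on the table for finished carvings, 240 (x) x 220 (y) x 6 mm. Origin: centre of its underside (its top is 6 mm higher)
- tray_board: fixed cork board on which the tray has its place, 220 (x) x 180 (y) x 6 mm. Origin: centre of its underside (its top is 6 mm higher)
- medallion: round wooden carving, 60 mm diameter, 18 mm thick, fretwork face up. Origin: centre of its underside, z out of its face. Two to four of the four carvings are present; absent ones read None
- square_plaque: square wooden carving 52 x 52 x 18 mm thick, face up. Origin: centre of its underside, z out of its face
- long_panel: rectangular wooden carving 110 (x) x 50 (y) x 18 mm thick, face up. Origin: centre of its underside, z out of its face
- thick_block: thick wooden carving 90 (x) x 36 (y) x 30 mm thick, face up. Origin: centre of its underside, z out of its face
- tray: metal pouring tray with offcuts lying in it. Floor 150 (x) x 120 (y) mm, 5 mm thick; walls 32 mm high on the -x, +y and -y sides; the +x end is open, where the last 49 mm of the floor slope up by 6 mm to the lip. Origin: underside of the floor, centre. A carrying bar runs across (along y) above the middle on two posts
- tray_bar (a point): middle of the tray's wooden carrying bar, 95 mm above the tray's underside. The bar is square-edged, 14 mm thick (x), 22 mm high, 120 mm long (y); 52 mm free between its underside and the side walls' tops; the offcuts' tops are 27 mm above the tray's underside
- tray_lip (a point): middle of the tray's open pouring lip, 109 mm from the middle towards the tray's +x
- glue_bottle: bystander: upright glue bottle, 54 mm diameter, 110 mm high. Origin: centre of its underside
- mallet: bystander: wooden mallet 220 mm long lying on the table
- brush_mug: bystander: white mug of brushes, 72 mm diameter, 85 mm high, brushes to 120 mm. Origin: centre of its underside
- offcut0: wood offcut, a block about 61 (x) x 28 (y) x 22 mm (z). Origin: centre of its underside. Three to six offcuts are present; absent ones read None
- offcut1: wood offcut, a block about 61 (x) x 28 (y) x 22 mm (z). Origin: centre of its underside
- offcut2: wood offcut, a block about 61 (x) x 28 (y) x 22 mm (z). Origin: centre of its underside
- offcut3: wood offcut, a block about 61 (x) x 28 (y) x 22 mm (z). Origin: centre of its underside
- offcut4: wood offcut, a block about 61 (x) x 28 (y) x 22 mm (z). Origin: centre of its underside
- offcut5: wood offcut, a block about 61 (x) x 28 (y) x 22 mm (z). Origin: centre of its underside
Not all that is in view belongs to the job. Leave any blue or pink look-alike of the offcut1 alone.

How it is judged:
On the way, in this order (a step that is already met when the one before it is completed fails the run):
1. all carvings lie flat on the felt mat, the lid still closed (x of medallion in the frame of felt_mat between -0.12 and 0.12 m and y of medallion in the frame of felt_mat between -0.11 and 0.11 m and z of each of medallion, square_plaque, long_panel, thick_block in the frame of felt_mat below 0.012 m and angle between each of medallion, square_plaque, long_panel, thick_block's own z axis and vertical below 0.12 rad and x of square_plaque in the frame of felt_mat between -0.12 and 0.12 m and y of square_plaque in the frame of felt_mat between -0.11 and 0.11 m and x of long_panel in the frame of felt_mat between -0.12 and 0.12 m and y of long_panel in the frame of felt_mat between -0.11 and 0.11 m and x of thick_block in the frame of felt_mat between -0.12 and 0.12 m and y of thick_block in the frame of felt_mat between -0.11 and 0.11 m and value of joint lid below 0.1 rad), for 0.2 s.
2. the lid is open, more than 1.2 rad (value of joint lid above 1.2 rad), for 0.2 s.
3. the tray is tipped more than 0.4 rad over the box (angle between tray's own z axis and vertical above 0.4 rad and height (world z) of tray_lip above 0.05 m and x of tray_lip in the frame of offcut_box between -0.14 and 0.14 m and y of tray_lip in the frame of offcut_box between -0.17 and 0.17 m), for 0.1 s.
4. all offcuts are in the box (x of offcut0 in the frame of offcut_box between -0.105 and 0.105 m and y of offcut0 in the frame of offcut_box between -0.14 and 0.14 m and z of each of offcut0, offcut1, offcut2, offcut3, offcut4, offcut5 in the frame of offcut_box below 0.08 m and x of offcut1 in the frame of offcut_box between -0.105 and 0.105 m and y of offcut1 in the frame of offcut_box between -0.14 and 0.14 m and x of offcut2 in the frame of offcut_box between -0.105 and 0.105 m and y of offcut2 in the frame of offcut_box between -0.14 and 0.14 m and x of offcut3 in the frame of offcut_box between -0.105 and 0.105 m and y of offcut3 in the frame of offcut_box between -0.14 and 0.14 m and x of offcut4 in the frame of offcut_box between -0.105 and 0.105 m and y of offcut4 in the frame of offcut_box between -0.14 and 0.14 m and x of offcut5 in the frame of offcut_box between -0.105 and 0.105 m and y of offcut5 in the frame of offcut_box between -0.14 and 0.14 m), for 0.2 s.
At the end, for the whole second after the job is handed in: All present carvings lie flat, face up (0.12 rad) directly on the felt mat, centres inside its outline; all present offcuts are in the box below its rim; the tray stands level on its board, centre within 50 mm of the board's; the lid is shut (0.05 rad); all released and at rest (all of step 4 and x of medallion in the frame of felt_mat between -0.12 and 0.12 m and y of medallion in the frame of felt_mat between -0.11 and 0.11 m and z of each of medallion, square_plaque, long_panel, thick_block in the frame of felt_mat below 0.012 m and angle between each of medallion, square_plaque, long_panel, thick_block's own z axis and vertical below 0.12 rad and x of square_plaque in the frame of felt_mat between -0.12 and 0.12 m and y of square_plaque in the frame of felt_mat between -0.11 and 0.11 m and x of long_panel in the frame of felt_mat between -0.12 and 0.12 m and y of long_panel in the frame of felt_mat between -0.11 and 0.11 m and x of thick_block in the frame of felt_mat between -0.12 and 0.12 m and y of thick_block in the frame of felt_mat between -0.11 and 0.11 m and value of joint lid below 0.05 rad and horizontal distance between tray and tray_board below 0.05 m and z of tray in the frame of tray_board below 0.012 m and angle between tray's own z axis and vertical below 0.08 rad and linear speed of each of tray, medallion, square_plaque, long_panel, thick_block below 0.03 m/s); the robot touches nothing.
It fails at once if a bystander (glue bottle, mallet, brush mug) is moved more than 30 mm (distance of any of glue_bottle, mallet, brush_mug from where it was at the start of the episode above 0.03 m).
It fails at once if a carving is dropped onto the mat (falls freely faster than 1 m/s, more than about 50 mm) ((x of medallion in the frame of felt_mat between -0.13 and 0.13 m and y of medallion in the frame of felt_mat between -0.12 and 0.12 m and linear speed of medallion above 1 m/s and contact force between the fingers and medallion below 0.05 N) or (x of square_plaque in the frame of felt_mat between -0.13 and 0.13 m and y of square_plaque in the frame of felt_mat between -0.12 and 0.12 m and linear speed of square_plaque above 1 m/s and contact force between the fingers and square_plaque below 0.05 N) or (x of long_panel in the frame of felt_mat between -0.13 and 0.13 m and y of long_panel in the frame of felt_mat between -0.12 and 0.12 m and linear speed of long_panel above 1 m/s and contact force between the fingers and long_panel below 0.05 N) or (x of thick_block in the frame of felt_mat between -0.13 and 0.13 m and y of thick_block in the frame of felt_mat between -0.12 and 0.12 m and linear speed of thick_block above 1 m/s and contact force between the fingers and thick_block below 0.05 N)).
Of medallion, square_plaque, long_panel, thick_block only 2 to 4 are there at a start; the rules pass over those that are not, and their reading is None.
Of offcut0, offcut1, offcut2, offcut3, offcut4, offcut5 only 3 to 6 are there at a start; the rules pass over those that are not, and their reading is None.
At some moment in a run one of medallion, square_plaque, long_panel, thick_block may be knocked a few centimetres aside while the robot is not near it.
It also fails if it takes over 210 s, if anything falls off the work surface, if the arm or the gripper's body presses on something with over 40 N, if the wrist force passes 120 N, or if a joint passes its speed limit or range.

ROBOT

A 6-joint arm with a two-finger parallel gripper is mounted at the origin on the work surface. World frame = base frame: x ahead of the robot, y to its left, z up, the work surface at z = 0. Lengths are in m, angles in rad, forces in N, time in s.
With the tool pointing down it reaches from about 0.35 to 0.775 m from the base axis. Payload 5.5 kg.
Tool frame: the origin (TCP) lies on the centre line of the jaws, within the pads' length; the fingertips stand 11 mm ahead of it and the grasp point (between the pads) lies 8 mm behind it; z points along the fingers, y is the line along which they close (so a half turn about z gives the same grasp; the last joint's range is limited). The gripper opens to 85 mm and grips with 20 to 120 N. Pads are 22 mm wide; open, the fingers measure 114 mm over their backs; the gripper's body (76 mm by 85 mm) begins 54 mm behind the grasp point. The pads swing forward as they close: fully open they stand 13 mm farther back than shut.
Start: joints at [-1.41, 0.313, 0.046, 1.304, 0, 1.431], TCP at [0.17, -0.549, 0.242] pointing down, gripper open.
Joint ranges: [-2.76, 2.76], [-0.86, 1.69], [-1.03, 1.26], [-2.2, 2.34], [-1.47, 1.5], [-3.14, 3.14]. Speed limits (rad/s): [2.57, 2.57, 3.14, 3.14, 3.14, 3.14].

INTERFACE

Orientations are given as a unit quaternion [w, x, y, z].
In Python, from workcell import env, viewer, order, models gives the robot as it stands.
- The arm moves only by the tool drive_tool, never from a script. Its argument "series" is a list that holds one entry, the list of rows, each a list of 6 numbers: the shift along the tool's x, y, z each as a share of 120 mm, from -1 to 1, then the turn, a rotation vector about the tool's x, y, z each as a share of 180 degrees, from -1 to 1. A call has 1 to 20 rows; each row shifts and turns the commanded pose from where the row before left it, along the tool's axes as they then stand; what a row does not reach is not made up. A row lasts 1/8 s, in which the tool goes at most 62.5 mm and 10.7 degrees, less where a joint would pass 70% of its speed; a pose out of reach is approached as far as the arm can. A call with a number of a shift or a turn outside -1 to 1 is refused whole. A call with a gripper value outside its range is refused whole. "jaw" is the opening, from -1 (shut) to 1 (fully open), set as the call begins (left out, the last holds). The fingers move at their own pace and stop on an object; "grip_force" is the grip in N (left out, the last holds). Time passes only in rows, so rows that do not move let the fingers close. It gives the time, the measured TCP pose, the force, the opening and the grip force at its end, in the units of the state.
- env.get_state(): the state, without advancing time (a new reading comes with each control period).
- viewer.read_camera(name): name is "side" or "top"; returns the picture (420x560x3 uint8, red, green, blue); there is no depth.
- viewer.camera_info(name): a dict with "intrinsics" (3x3 intrinsics, pixels), "R" (3x3) and "t" (3): a world point X has camera coordinates R X + t. Camera axes: x right, y down, z forward; pixel columns grow to the right and rows downward; lengths in m; the calibration is good to about 2 mm. A picture is of the moment at which its call begins. camera_info takes no time and is no camera call.
- order.hand_in(): hands the job in; it is judged then, once.
Trained networks look in the newest picture that a camera, given by its name, has taken for a name from the list of things; names that differ only in an ending like _2 or _b are one class to them, and where a whole thing is asked for, a point or a joint stands for the part that bears it (a point fixed in the world has none). Each returns a list of dicts, best first, with "score" (0 to 1); they miss things now and then, are a little off and sometimes report something else, mostly with a low value. They report only what shows in the picture. A call takes as long as a camera call. They do not tell look-alikes from the thing itself.
- models.silhouettes(label, camera): "region" (420x560 bool, what is visible of it) and "location" ([column, row] in pixels, amid what is visible of it).
The state is a dict: "clock": time; "joint_pos": joint angles; "qvel": joint speeds; "tau": joint torques, N m; "tcp_pos": TCP position; "orientation": TCP orientation; "wrist_force": force on the tool from outside, world axes, zero at the start; "ft_torque": the same for the moment, N m; "finger_gap": finger opening in m; "grip_force": force on a finger pad.
Only numpy, scipy, OpenCV 4.12 (cv2) and the standard library are available. Lean on these libraries where they do the work, as an engineer would, in place of code of your own. Each camera call takes 0.05 s, during which the arm holds its last target. There are 200 camera calls.

## Working session

There is one attempt and no reset: what is moved stays moved. The work goes in short steps, Python scripts to look and compute and a tool call to move; the robot and the scene stay as the last step left them, time stands still between calls to the robot, and variables do not carry over. Pictures are saved under pics/ and viewed, at most 14 in all, crops included, and the job is handed in when it is done.

Besides the shell and the picture viewer there is one more tool, called after "Request:" as name(argument=value, ...), one argument or row to a line, values as JSON. drive_tool: Moves the arm, as the interface text tells. Its arguments: {"type":"object","properties":{"series":{"type":"array"},"jaw":{"type":"number"},"grip_force":{"type":"number"}},"required":["series"]}

```bash
mkdir -p pics; python3 - <<'E'
from workcell import env, viewer
import cv2
s=env.get_state()
print({k:(v if not hasattr(v,'round') else v) for k,v in s.items()})
for c in ["top","side"]:
    im=viewer.read_camera(c); cv2.imwrite(f"pics/{c}0.png",im[:,:,::-1])
    i=viewer.camera_info(c); print(c,i)
E
```

```text
{'clock': 0.0, 'joint_pos': array([-1.40960032e+00,  3.14003538e-01,  4.49733341e-02,  1.30357952e+00,
        1.07160622e-05,  1.43122488e+00]), 'qvel': array([ 1.64444235e-03,  3.00611648e-04, -1.29237868e-04, -2.91815803e-06,
       -1.27993147e-03, -3.70686989e-04]), 'tau': array([-5.44173727e-04, -4.80623531e+01,  2.98533261e+01,  1.92612503e-02,
       -1.96937904e-04, -9.26087154e-07]), 'tcp_pos': array([ 0.17027656, -0.54870186,  0.24140475]), 'orientation': array([-9.06704592e-04,  9.88713256e-01,  1.49817471e-01, -4.44558254e-06]), 'wrist_force': array([0.53223589, 1.28672329, 0.774863  ]), 'ft_torque': array([ 0.0203093 , -0.03239297,  0.03951032]), 'grip_force': 0.0, 'finger_gap': 0.08530203340824784}
top {'intrinsics': array([[433.73792185,   0.        , 280.84827478],
       [  0.        , 433.73792185, 201.77406244],
       [  0.        ,   0.        ,   1.        ]]), 'R': array([[ 0.01705928, -0.99985015, -0.00294132],
       [-0.99882163, -0.0169079 , -0.04549156],
       [ 0.04543501,  0.00371391, -0.99896039]]), 't': array([-0.03971846,  0.4805834 ,  1.35504323])}
side {'intrinsics': array([[485.42115035,   0.        , 275.39958827],
       [  0.        , 485.42115035, 216.44867119],
       [  0.        ,   0.        ,   1.        ]]), 'R': array([[ 0.92879418, -0.3702565 , -0.01585859],
       [-0.24201821, -0.57358766, -0.78257548],
       [ 0.28065737,  0.73068962, -0.6223537 ]]), 't': array([-0.46459029,  0.18880453,  1.23927614])}
```

View pics/top0.png

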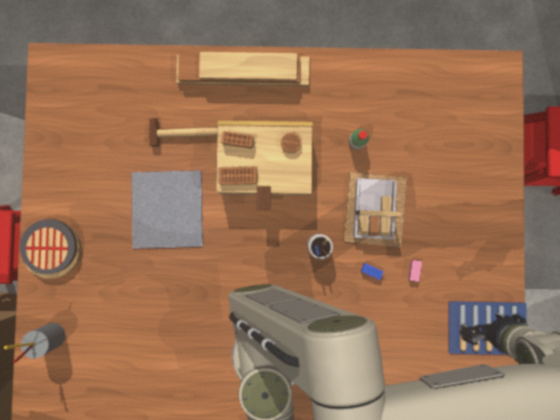

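View pics/side0.png

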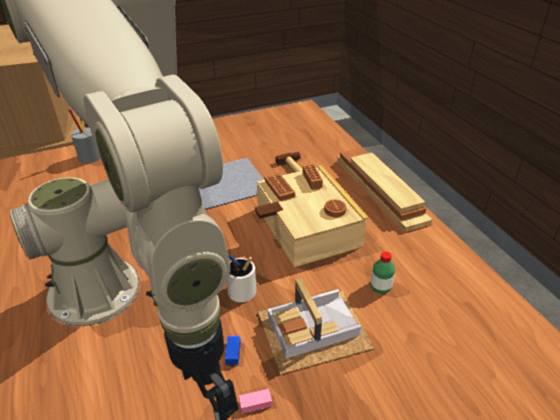

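Top picture: box at (265,157) with lid tab (264,197); on the lid one carving at (238,140), the medallion at (291,142), and one at (238,176). Mat (167,210), tray (377,210), mug (320,246), bottle (359,138), mallet (187,132). Look-alikes: blue block (372,271) and pink block (416,270); the offcuts are the brown ones in the tray. The stray things (the striped round at (48,246) and the plank at (245,67)) are not part of the job.

```bash
cat > h.py <<'E'
import numpy as np, cv2
from workcell import env, viewer, models
def ray(c,uv,z):
    i=viewer.camera_info(c); R,t,K=i["R"],i["t"],i["intrinsics"]
    o=-R.T@t; d=R.T@np.linalg.solve(K,[uv[0],uv[1],1.]); return o+d*(z-o[2])/d[2]
def proj(c,X):
    i=viewer.camera_info(c); p=i["intrinsics"]@(i["R"]@np.asarray(X,float)+i["t"]); return p[:2]/p[2]
def rect(region,z,c="top"):
    "min-area rectangle of the silhouette mapped to plane z: centre, sizes, yaw of long side"
    m=region.astype(np.uint8); cs,_=cv2.findContours(m,cv2.RETR_EXTERNAL,cv2.CHAIN_APPROX_NONE)
    k=max(cs,key=cv2.contourArea)[:,0,:]
    P=np.array([ray(c,p,z)[:2] for p in k],np.float32)
    (cx,cy),(w,h),a=cv2.minAreaRect(P*1000)
    if w<h: w,h,a=h,w,a+90
    return round(cx/1e3,4),round(cy/1e3,4),round(w),round(h),round((a+90)%180-90,1)
def tcp():
    s=env.get_state(); return s
E
python3 - <<'E'
from h import *
im=viewer.read_camera("top")
Z=dict(offcut_box=.1,felt_mat=.006,tray_board=.006,medallion=.118,square_plaque=.118,long_panel=.118,thick_block=.13,lid=.1,lid_tab=.105,tray=.04,tray_bar=.109,glue_bottle=.1,mallet=.02,brush_mug=.085,offcut0=.033)
for n,z in Z.items():
    for d in models.silhouettes(n,"top")[:5]:
        if d["score"]>.25: print(n,round(d["score"],2),np.round(d["location"]),rect(d["region"],z))
a=cv2.resize(im[110:260,120:340],None,fx=3.6,fy=3.6,interpolation=cv2.INTER_CUBIC); cv2.imwrite("pics/c1.png",a[:,:,::-1])
b=cv2.resize(im[160:290,310:440],None,fx=4.5,fy=4.5,interpolation=cv2.INTER_CUBIC); cv2.imwrite("pics/c2.png",b[:,:,::-1])
E
```

```text
offcut_box 0.79 [269. 160.] (0.5862, 0.0214, 280, 263, -89.9)
felt_mat 0.95 [165. 208.] (0.453, 0.3318, 241, 223, 2.6)
tray_board 0.55 [394. 222.] (0.4634, -0.3314, 219, 186, -5.1)
medallion 0.68 [287. 142.] (0.65, -0.0557, 56, 53, 1.0)
medallion 0.51 [319. 247.] (0.3504, -0.1429, 66, 63, -89.0)
long_panel 0.97 [234. 176.] (0.5507, 0.097, 105, 50, -89.0)
thick_block 0.79 [239. 141.] (0.6551, 0.0985, 92, 40, 82.8)
lid 0.56 [266. 159.] (0.5862, 0.0221, 283, 263, -89.9)
lid_tab 0.77 [268. 160.] (0.5856, 0.0212, 279, 262, -89.8)
tray 0.71 [372. 198.] (0.4654, -0.3281, 181, 143, -2.3)
tray_bar 0.62 [371. 198.] (0.4633, -0.3122, 176, 136, -1.0)
glue_bottle 0.66 [265. 159.] (0.5865, 0.0207, 280, 263, -89.6)
glue_bottle 0.53 [361. 139.] (0.6686, -0.2572, 59, 57, -89.1)
mallet 0.71 [284. 141.] (0.6704, -0.0579, 63, 60, 45.7)
mallet 0.66 [376. 200.] (0.4678, -0.3333, 188, 149, -1.2)
mallet 0.63 [173. 130.] (0.6965, 0.2809, 215, 89, -88.6)
mallet 0.35 [268. 159.] (0.5982, 0.0251, 298, 276, -89.9)
brush_mug 0.69 [174. 130.] (0.6826, 0.2658, 205, 85, -89.1)
brush_mug 0.58 [319. 247.] (0.3471, -0.1471, 74, 71, 0.8)
offcut0 0.74 [385. 226.] (0.4107, -0.3514, 56, 31, 0.4)
offcut0 0.7 [386. 204.] (0.4803, -0.3556, 40, 28, 0.4)
offcut0 0.68 [370. 271.] (0.2728, -0.312, 64, 26, 64.4)
offcut0 0.52 [363. 227.] (0.4142, -0.2835, 53, 25, 0.5)
offcut0 0.46 [412. 270.] (0.2773, -0.4444, 61, 37, 0.1)
```

View pics/c1.png

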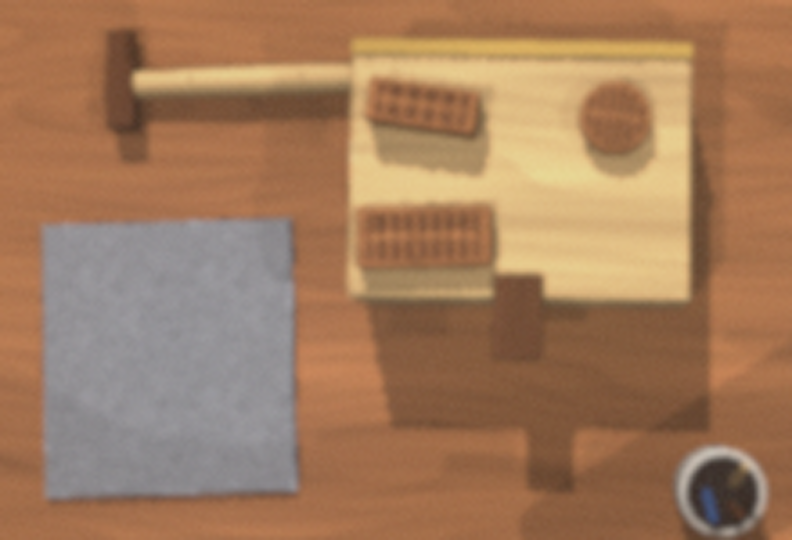

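View pics/c2.png

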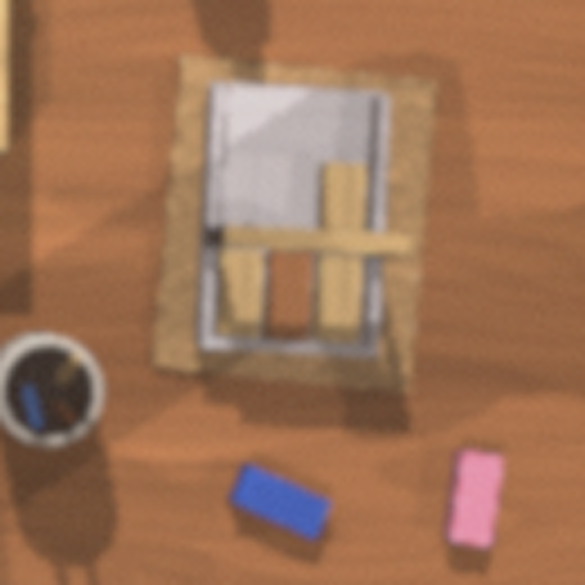

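The top-left carving at (239,141) is the thick block, the one at (234,176) is the long panel, and the one at (290,142) is the medallion. The round hit at (319,247) is the mug. There is no square plaque. The tray's lip points up in the picture (+x), with brown offcuts at its lower end. The blue and pink blocks are decoys on the table. I'll turn to yaw 90° and fly above the long panel.

Request:
drive_tool(
  series=[
    [[0,0,0,0,0,-0.058],[0,0,0,0,0,-0.058],[0,0,0,0,0,-0.058],[0,0,0,0,0,-0.058],[0,0,0,0,0,-0.058],[0,0,0,0,0,-0.058],[0,0,0,0,0,-0.057],[0.414,0.244,0,0,0,0],[0.414,0.244,0,0,0,0],[0.414,0.244,0,0,0,0],[0.414,0.244,0,0,0,0],[0.414,0.244,0,0,0,0],[0.414,0.244,0,0,0,0],[0.414,0.244,0,0,0,0],[0.414,0.244,0,0,0,0],[0.414,0.244,0,0,0,0],[0.414,0.244,0,0,0,0],[0.414,0.244,0,0,0,0],[0.414,0.244,0,0,0,0],[0.414,0.244,0,0,0,0]],
  ],
  jaw=1,
  grip_force=40,
)

```text
clock: 3.4
tcp_pos: [0.5504, 0.0994, 0.2425]
orientation: [0.0, 0.706, 0.708, 0.0]
wrist_force: [0.9, -1.0, -0.1]
finger_gap: 0.0852
grip_force: 0.0
```

```bash
cat >> h.py <<'E'
from scipy.spatial.transform import Rotation as Ro
def go(p,yaw):
    "tool shift and turn shares to reach tool-down pose p,yaw(deg): turn given as one rotvec, shift in axes before and after the turn"
    s=env.get_state(); q=s["orientation"]; R=Ro.from_quat(np.r_[q[1:],q[0]])
    c,d=np.cos(np.radians(yaw)),np.sin(np.radians(yaw))
    T=Ro.from_matrix(np.array([[c,d,0],[d,-c,0],[0,0,-1]]))
    e=np.asarray(p)-s["tcp_pos"]
    print("t",round(s["clock"],2),"tcp",s["tcp_pos"].round(4),"yaw",np.degrees(np.arctan2(*R.as_matrix()[[1,0],0])).round(1),"z",R.as_matrix()[:,2].round(3),"gap",round(s["finger_gap"],4),"F",s["grip_force"])
    print("turn",((R.inv()*T).as_rotvec()/np.pi).round(4),"shift before",(R.inv().apply(e)/.12).round(3),"after",(T.inv().apply(e)/.12).round(3))
E
python3 - <<'E'
from h import *
go([.5507,.097,.16],91)
f=lambda u,v,z,k,o:print(ray("top",(u/k+o[0],v/k+o[1]),z).round(4))
print("lid corners FL FR BL BR, tab tip L R")
for u,v,z in [(350,298,.1),(691,300,.1),(352,56,.1),(692,58,.1),(497,358,.1),(543,358,.1)]: f(u,v,z,3.6,(120,110))
print("bar ends, tray lip, tail corners")
for u,v,z in [(220,240,.106),(412,243,.106),(211,83,.011),(385,93,.011),(203,350,.037),(378,355,.037)]: f(u,v,z,4.5,(310,160))
E
```

```text
t 3.4 tcp [0.5504 0.0994 0.2425] yaw 90.1 z [ 0.001 -0.    -1.   ] gap 0.0852 F 0.0
turn [ 0.0003  0.0001 -0.0047] shift before [-0.02   0.002  0.687] after [-0.02   0.002  0.687]
lid corners FL FR BL BR, tab tip L R
[0.5005 0.1561 0.1   ]
[ 0.5036 -0.123   0.1   ]
[0.7004 0.1592 0.1   ]
[ 0.7034 -0.1211  0.1   ]
[0.4534 0.0348 0.1   ]
[ 0.4541 -0.0028  0.1   ]
bar ends, tray lip, tail corners
[ 0.4469 -0.2607  0.106 ]
[ 0.4471 -0.3853  0.106 ]
[ 0.5589 -0.2702  0.011 ]
[ 0.5539 -0.3921  0.011 ]
[ 0.373  -0.2619  0.037 ]
[ 0.3717 -0.3814  0.037 ]
```

Request:
drive_tool(
  series=[
    [[-0.02,0,0.2,0,0,-0.005],[0,0,0.3,0,0,0],[0,0,0.3,0,0,0],[0,0,0.15,0,0,0],[0,0,0.13,0,0,0],[0,0,0,0,0,0],[0,0,0,0,0,0]],
  ],
)

```text
clock: 4.28
tcp_pos: [0.5501, 0.0951, 0.1135]
orientation: [0.001, 0.701, 0.713, 0.0]
wrist_force: [-0.5, -0.0, -0.7]
finger_gap: 0.0851
grip_force: 0.0
```

Request:
drive_tool(
  series=[
    [[0,0,0,0,0,0],[0,0,0,0,0,0],[0,0,0,0,0,0],[0,0,0,0,0,0],[0,0,0,0,0,0],[0,0,0,0,0,0],[0,0,0,0,0,0],[0,0,0,0,0,0],[0,0,-0.1,0,0,0],[0,0,-0.2,0,0,0],[0,0,-0.3,0,0,0],[0,0,0,0,0,0]],
  ],
  jaw=-1,
  grip_force=40,
)

```text
clock: 5.78
tcp_pos: [0.5514, 0.0952, 0.188]
orientation: [0.002, 0.701, 0.713, 0.002]
wrist_force: [0.1, 0.9, -0.5]
finger_gap: 0.0488
grip_force: 41.8
```

Request:
drive_tool(
  series=[
    [[0.28,-0.037,0,0,0,0],[0.28,-0.037,0,0,0,0],[0.28,-0.037,0,0,0,0],[0.28,-0.037,0,0,0,0],[0.28,-0.037,0,0,0,0],[0.28,-0.037,0,0,0,0],[0.28,-0.037,0,0,0,0],[0,0,0.2,0,0,0],[0,0,0.25,0,0,0],[0,0,0.25,0,0,0],[0,0,0.25,0,0,0],[0,0,0.2,0,0,0],[0,0,0.1,0,0,0],[0,0,0.08,0,0,0],[0,0,0.04,0,0,0],[0,0,0.03,0,0,0],[0,0,0,0,0,0],[0,0,0,0,0,0]],
  ],
)

```text
clock: 8.02
tcp_pos: [0.5144, 0.3298, 0.0192]
orientation: [0.0, 0.701, 0.713, 0.001]
wrist_force: [-4.2, -2.1, 10.7]
finger_gap: 0.0488
grip_force: 43.1
```

Request:
drive_tool(
  series=[
    [[0,0,0,0,0,0],[0,0,0,0,0,0],[0,0,0,0,0,0],[0,0,0,0,0,0],[0,0,-0.1,0,0,0],[0,0,-0.2,0,0,0],[0,0,-0.3,0,0,0],[0,0,-0.3,0,0,0],[0,0,-0.3,0,0,0],[0,0,-0.3,0,0,0],[0,0,0,0,0,0]],
  ],
  jaw=0.7,
)

```text
clock: 9.4
tcp_pos: [0.5161, 0.3307, 0.2012]
orientation: [0.001, 0.701, 0.713, 0.003]
wrist_force: [-0.5, 0.4, 0.1]
finger_gap: 0.073
grip_force: 0.0
```

```bash
python3 - <<'E'
from h import *
im=viewer.read_camera("top"); cv2.imwrite("pics/a.png",im[:,:,::-1])
for n,z in dict(medallion=.118,long_panel=.024,thick_block=.13).items():
    for d in models.silhouettes(n,"top")[:3]:
        if d["score"]>.3: print(n,round(d["score"],2),np.round(d["location"]),rect(d["region"],z))
go([.655,.0985,.22],97)
E
```

```text
medallion 0.8 [288. 141.] (0.6516, -0.0586, 59, 53, 1.0)
long_panel 0.74 [166. 189.] (0.5156, 0.328, 113, 53, -88.2)
thick_block 0.84 [238. 140.] (0.6548, 0.0977, 93, 40, 82.8)
thick_block 0.53 [172. 217.] (0.4517, 0.2949, 221, 201, 1.9)
t 9.6 tcp [0.5135 0.3294 0.1956] yaw 91.0 z [-0.002 -0.001 -1.   ] gap 0.0727 F 0.0
turn [-0.0006  0.0002 -0.0331] shift before [-1.945  1.144 -0.203] after [-2.053  0.936 -0.203]
```

Request:
drive_tool(
  series=[
    [[0,0,0,0,0,0.044],[-0.222,0.176,0,0,0,0],[-0.222,0.176,0,0,0,0],[-0.222,0.176,0,0,0,0],[-0.222,0.176,0,0,0,0],[-0.222,0.176,0,0,0,0],[-0.222,0.176,0,0,0,0],[-0.222,0.176,0,0,0,0],[-0.222,0.176,0,0,0,0],[0,0,0,0,0,0],[0,0,0.2,0,0,0],[0,0,0.2,0,0,0],[0,0,0.15,0,0,0],[0,0,0.1,0,0,0],[0,0,0,0,0,0],[0,0,0,0,0,0]],
  ],
)

```text
clock: 11.6
tcp_pos: [0.6567, 0.0981, 0.1193]
orientation: [0.0, 0.748, 0.663, 0.0]
wrist_force: [0.2, 0.1, 0.3]
finger_gap: 0.0726
grip_force: 0.0
```

Request:
drive_tool(
  series=[
    [[0,0,0,0,0,0],[0,0,0,0,0,0],[0,0,0,0,0,0],[0,0,0,0,0,0],[0,0,0,0,0,0],[0,0,0,0,0,0],[0,0,0,0,0,0]],
  ],
  jaw=-1,
)

```text
clock: 12.48
tcp_pos: [0.6569, 0.0978, 0.1196]
orientation: [0.001, 0.748, 0.663, 0.001]
wrist_force: [-1.4, 0.6, 5.1]
finger_gap: 0.0353
grip_force: 40.6
```

Request:
drive_tool(
  series=[
    [[0,0,-0.1,0,0,0],[0,0,-0.2,0,0,0],[0,0,-0.3,0,0,0],[0,0,-0.1,0,0,0],[0,0,0,0,0,0]],
  ],
)

```text
clock: 13.1
tcp_pos: [0.6568, 0.0979, 0.2032]
orientation: [0.001, 0.748, 0.663, 0.001]
wrist_force: [-0.2, 0.2, 0.1]
finger_gap: 0.0354
grip_force: 40.0
```

```bash
python3 - <<'E'
from h import *
go([.442,.33,.0245],89)
E
```

```text
t 13.1 tcp [0.6568 0.0979 0.2032] yaw 83.1 z [ 0.001 -0.    -1.   ] gap 0.0354 F 40.04057586193085
turn [ 0.0005 -0.     -0.0327] shift before [ 1.706 -2.011  1.487] after [ 1.903 -1.823  1.489]
```

Request:
drive_tool(
  series=[
    [[0,0,0,0,0,-0.033],[0.238,-0.228,0,0,0,0],[0.238,-0.228,0,0,0,0],[0.238,-0.228,0,0,0,0],[0.238,-0.228,0,0,0,0],[0.238,-0.228,0,0,0,0],[0.238,-0.228,0,0,0,0],[0.238,-0.228,0,0,0,0],[0.238,-0.228,0,0,0,0],[0,0,0.2,0,0,0],[0,0,0.3,0,0,0],[0,0,0.3,0,0,0],[0,0,0.3,0,0,0],[0,0,0.2,0,0,0],[0,0,0.1,0,0,0],[0,0,0.06,0,0,0],[0,0,0.025,0,0,0],[0,0,0,0,0,0],[0,0,0,0,0,0]],
  ],
)

```text
clock: 15.48
tcp_pos: [0.4419, 0.3303, 0.0252]
orientation: [0.0, 0.713, 0.701, 0.001]
wrist_force: [0.1, -0.1, -0.8]
finger_gap: 0.0347
grip_force: 40.1
```

Request:
drive_tool(
  series=[
    [[0,0,0,0,0,0],[0,0,0,0,0,0],[0,0,0,0,0,0],[0,0,0,0,0,0],[0,0,-0.1,0,0,0],[0,0,-0.2,0,0,0],[0,0,-0.3,0,0,0],[0,0,-0.3,0,0,0],[0,0,-0.3,0,0,0],[0,0,-0.3,0,0,0],[0,0,0,0,0,0]],
  ],
  jaw=0.3,
)

```text
clock: 16.85
tcp_pos: [0.4431, 0.3309, 0.2087]
orientation: [0.001, 0.713, 0.701, 0.003]
wrist_force: [0.6, -0.9, 0.2]
finger_gap: 0.0556
grip_force: 0.0
```

```bash
python3 - <<'E'
from h import *
im=viewer.read_camera("top"); cv2.imwrite("pics/a.png",im[:,:,::-1])
for n,z in dict(medallion=.118,long_panel=.024,thick_block=.036).items():
    for d in models.silhouettes(n,"top")[:3]:
        if d["score"]>.3: print(n,round(d["score"],2),np.round(d["location"]),rect(d["region"],z))
go([.652,-.058,.2],90)
E
```

```text
medallion 0.72 [286. 142.] (0.6501, -0.0572, 56, 55, 0.9)
long_panel 0.68 [164. 190.] (0.5143, 0.3295, 117, 54, -87.1)
long_panel 0.35 [263. 163.] (0.5961, 0.0248, 297, 279, -89.8)
thick_block 0.53 [165. 215.] (0.4423, 0.3274, 96, 37, -89.0)
t 17.05 tcp [0.4406 0.3296 0.2035] yaw 89.1 z [-0.002 -0.001 -1.   ] gap 0.0558 F 0.0
turn [-0.0005  0.0003 -0.0053] shift before [-3.2    1.815  0.03 ] after [-3.23   1.762  0.03 ]
```

Request:
drive_tool(
  series=[
    [[-0.29,0.165,0,0,0,0],[-0.29,0.165,0,0,0,0],[-0.29,0.165,0,0,0,0],[-0.29,0.165,0,0,0,0],[-0.29,0.165,0,0,0,0],[-0.29,0.165,0,0,0,0],[-0.29,0.165,0,0,0,0],[-0.29,0.165,0,0,0,0],[-0.29,0.165,0,0,0,0],[-0.29,0.165,0,0,0,0],[-0.29,0.165,0,0,0,0],[0,0,0,0,0,-0.056],[0,0,0,0,0,-0.056],[0,0,0,0,0,-0.056],[0,0,0,0,0,-0.056],[0,0,0,0,0,-0.056],[0,0,0,0,0,-0.056],[0,0,0,0,0,-0.056],[0,0,0,0,0,-0.056],[0,0,0,0,0,-0.056]],
  ],
  jaw=1,
)

```text
clock: 19.55
tcp_pos: [0.6519, -0.0563, 0.2027]
orientation: [-0.002, -0.001, 1.0, 0.0]
wrist_force: [-0.2, -0.0, 0.6]
finger_gap: 0.0854
grip_force: 0.0
```

```bash
python3 - <<'E'
from h import *
go([.651,-.058,.113],180)
E
```

```text
t 19.55 tcp [ 0.6519 -0.0563  0.2027] yaw -179.9 z [-0.003  0.001 -1.   ] gap 0.0854 F 0.0
turn [ 0.0002 -0.001   0.0006] shift before [ 0.005 -0.015  0.747] after [ 0.008 -0.014  0.747]
```

Request:
drive_tool(
  series=[
    [[0,-0.014,0.2,0,0,0],[0,0,0.25,0,0,0],[0,0,0.2,0,0,0],[0,0,0.1,0,0,0],[0,0,0,0,0,0],[0,0,0,0,0,0]],
  ],
)

```text
clock: 20.3
tcp_pos: [0.6515, -0.0579, 0.1161]
orientation: [-0.001, 0.002, 1.0, -0.0]
wrist_force: [-7.4, 2.2, 13.7]
finger_gap: 0.0854
grip_force: 6.6
```

Request:
drive_tool(
  series=[
    [[0,0,0,0,0,0],[0,0,0,0,0,0],[0,0,0,0,0,0],[0,0,0,0,0,0],[0,0,0,0,0,0],[0,0,0,0,0,0],[0,0,-0.1,0,0,0],[0,0,-0.2,0,0,0],[0,0,-0.3,0,0,0],[0,0,-0.1,0,0,0],[0,0,0,0,0,0],[0,0,0,0,0,0]],
  ],
  jaw=-1,
)

```text
clock: 21.8
tcp_pos: [0.6519, -0.0579, 0.1965]
orientation: [-0.001, 0.002, 1.0, 0.0]
wrist_force: [-0.0, -0.1, -0.1]
finger_gap: -0.0002
grip_force: 0.0
```

```bash
python3 - <<'E'
from h import *
im=viewer.read_camera("top"); cv2.imwrite("pics/a.png",im[:,:,::-1])
for n,z in dict(long_panel=.024,thick_block=.036).items():
    for d in models.silhouettes(n,"top")[:3]:
        if d["score"]>.3: print(n,round(d["score"],2),np.round(d["location"]),rect(d["region"],z))
go([.372,.33,.02],180)
E
```

```text
long_panel 0.95 [166. 190.] (0.5145, 0.3296, 110, 50, -89.0)
t 21.95 tcp [ 0.652  -0.058   0.1969] yaw 179.8 z [-0.003  0.    -1.   ] gap 0.0001 F 0.0
turn [ 0.0001 -0.0008 -0.0013] shift before [2.342 3.223 1.481] after [2.333 3.233 1.474]
```

The grasp came up empty, with a finger pressing on something at 13.7 N, so the medallion may have been knocked aside. I'll look at both camera views.

Request:
drive_tool(
  series=[
    [[0.3,0,-0.2,0,0,0],[0.4,0,-0.2,0,0,0],[0.4,0,0,0,0,0],[0.4,0,0,0,0,0],[0.2,0,0,0,0,0],[0,0,0,0,0,0]],
  ],
  jaw=1,
)

```text
clock: 22.7
tcp_pos: [0.4472, -0.057, 0.2464]
orientation: [-0.0, 0.002, 1.0, 0.0]
wrist_force: [0.6, -0.3, -0.7]
finger_gap: 0.0853
grip_force: 0.0
```

```bash
python3 - <<'E'
from h import *
a=viewer.read_camera("top")
for n,z in dict(medallion=.118,long_panel=.024,thick_block=.036).items():
    for d in models.silhouettes(n,"top")[:3]:
        if d["score"]>.2: print(n,round(d["score"],2),np.round(d["location"]),rect(d["region"],z))
b=viewer.read_camera("side")
v=np.hstack([cv2.resize(a[90:270,110:400],(800,497))[:,:]]); cv2.imwrite("pics/b1.png",v[:,:,::-1])
cv2.imwrite("pics/b2.png",cv2.resize(b[130:300,180:400],(800,600))[:,:,::-1])
E
```

```text
medallion 0.77 [296. 135.] (0.6684, -0.0826, 59, 55, -25.8)
long_panel 0.6 [162. 190.] (0.5145, 0.3296, 110, 50, -89.0)
thick_block 0.71 [163. 213.] (0.4429, 0.3289, 94, 36, 88.1)
```

View pics/b1.png

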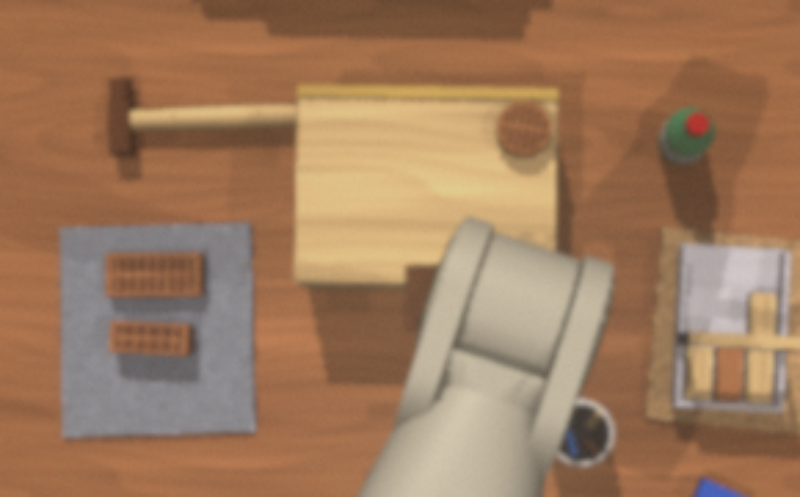

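The medallion was knocked to (300,137), about (0.668, -0.082). The other two lie properly on the mat. Re-grasping.

Request:
drive_tool(
  series=[
    [[-0.3,-0.035,0,0,0,0],[-0.3,-0.035,0,0,0,0],[-0.3,-0.035,0,0,0,0],[-0.3,-0.035,0,0,0,0],[-0.3,-0.035,0,0,0,0],[-0.333,-0.035,0,0,0,0],[0,0,0,0,0,0],[0,0,0.2,0,0,0],[0,0,0.3,0,0,0],[0,0,0.3,0,0,0],[0,0,0.2,0,0,0],[0,0,0.1,0,0,0],[0,0,0.01,0,0,0],[0,0,0,0,0,0],[0,0,0,0,0,0]],
  ],
)

```text
clock: 24.82
tcp_pos: [0.6694, -0.0836, 0.1147]
orientation: [0.001, 0.002, 1.0, -0.0]
wrist_force: [0.3, 0.7, 0.2]
finger_gap: 0.0855
grip_force: 0.0
```

Request:
drive_tool(
  series=[
    [[0,0,0,0,0,0],[0,0,0,0,0,0],[0,0,0,0,0,0],[0,0,0,0,0,0],[0,0,0,0,0,0],[0,0,0,0,0,0],[0,0,0,0,0,0]],
  ],
  jaw=-1,
)

```text
clock: 25.7
tcp_pos: [0.6691, -0.0835, 0.1144]
orientation: [0.001, 0.002, 1.0, -0.0]
wrist_force: [-1.1, 0.1, 5.2]
finger_gap: 0.0583
grip_force: 42.9
```

Request:
drive_tool(
  series=[
    [[0,0,-0.1,0,0,0],[0,0,-0.2,0,0,0],[0,0,-0.3,0,0,0],[0,0,-0.1,0,0,0],[0,0,0,0,0,0],[0,0,0,0,0,0]],
  ],
)

```text
clock: 26.45
tcp_pos: [0.6679, -0.0832, 0.1956]
orientation: [-0.001, 0.002, 1.0, 0.0]
wrist_force: [-0.7, 0.6, -0.5]
finger_gap: 0.0583
grip_force: 42.9
```

```bash
python3 - <<'E'
from h import *
go([.372,.33,.02],180)
E
```

```text
t 26.45 tcp [ 0.6679 -0.0832  0.1956] yaw 179.8 z [-0.002  0.001 -1.   ] gap 0.0583 F 42.91140854358673
turn [ 0.0002 -0.0008 -0.0013] shift before [2.475 3.433 1.471] after [2.465 3.443 1.463]
```

Request:
drive_tool(
  series=[
    [[0.206,0.287,0,0,0,0],[0.206,0.287,0,0,0,0],[0.206,0.287,0,0,0,0],[0.206,0.287,0,0,0,0],[0.206,0.287,0,0,0,0],[0.206,0.287,0,0,0,0],[0.206,0.287,0,0,0,0],[0.206,0.287,0,0,0,0],[0.206,0.287,0,0,0,0],[0.206,0.287,0,0,0,0],[0.206,0.287,0,0,0,0],[0.206,0.287,0,0,0,0],[0,0,0,0,0,0],[0,0,0.2,0,0,0],[0,0,0.3,0,0,0],[0,0,0.3,0,0,0],[0,0,0.3,0,0,0],[0,0,0,0,0,0]],
  ],
)

```text
clock: 28.7
tcp_pos: [0.3712, 0.3285, 0.0621]
orientation: [-0.003, 0.003, 1.0, -0.002]
wrist_force: [-0.3, -1.1, -0.4]
finger_gap: 0.0581
grip_force: 43.2
```

```bash
python3 - <<'E'
from h import *
go([.372,.33,.0205],180)
E
```

```text
t 28.7 tcp [0.3712 0.3285 0.0621] yaw 179.7 z [-0.006 -0.005 -1.   ] gap 0.0581 F 43.20466697216034
turn [-0.0015 -0.0021 -0.0016] shift before [-0.009  0.014  0.346] after [-0.007  0.012  0.346]
```

Request:
drive_tool(
  series=[
    [[0,0,0.15,0,0,0],[0,0,0.08,0,0,0],[0,0,0.06,0,0,0],[0,0,0.03,0,0,0],[0,0,0.025,0,0,0],[0,0,0,0,0,0]],
  ],
)

```text
clock: 29.45
tcp_pos: [0.3736, 0.3311, 0.0239]
orientation: [0.0, 0.002, 1.0, -0.0]
wrist_force: [-0.4, -1.0, -1.0]
finger_gap: 0.058
grip_force: 43.2
```

Request:
drive_tool(
  series=[
    [[0,0,0,0,0,0],[0,0,0,0,0,0],[0,0,0,0,0,0],[0,0,0,0,0,0],[0,0,-0.1,0,0,0],[0,0,-0.2,0,0,0],[0,0,-0.3,0,0,0],[0,0,-0.3,0,0,0],[0,0,-0.3,0,0,0],[0,0,-0.3,0,0,0],[0,0,0,0,0,0]],
  ],
  jaw=0.9,
)

```text
clock: 30.82
tcp_pos: [0.3752, 0.3322, 0.2078]
orientation: [0.003, 0.002, 1.0, 0.002]
wrist_force: [-0.3, 0.4, -0.3]
finger_gap: 0.0813
grip_force: 0.0
```

```bash
python3 - <<'E'
from h import *
a=viewer.read_camera("top")
for n,z in dict(medallion=.024,long_panel=.024,thick_block=.036).items():
    for d in models.silhouettes(n,"top")[:3]:
        if d["score"]>.2: print(n,round(d["score"],2),np.round(d["location"]),rect(d["region"],z))
go([.477,.016,.25],180)
cv2.imwrite("pics/d.png",a[:,:,::-1])
E
```

```text
medallion 0.63 [265. 160.] (0.5981, 0.0256, 300, 282, -89.6)
medallion 0.48 [164. 228.] (0.3824, 0.3219, 62, 43, 43.7)
long_panel 0.92 [165. 191.] (0.5145, 0.3296, 110, 50, -89.0)
long_panel 0.73 [176. 131.] (0.6964, 0.2798, 214, 89, -88.2)
long_panel 0.49 [374. 200.] (0.4648, -0.3316, 185, 144, -2.5)
thick_block 0.65 [164. 212.] (0.4429, 0.3291, 94, 36, 88.4)
t 31.02 tcp [0.3729 0.3307 0.2031] yaw 179.8 z [-0.001 -0.001 -1.   ] gap 0.0809 F 0.0
turn [-0.0003 -0.0004 -0.0012] shift before [-0.877 -2.619 -0.39 ] after [-0.867 -2.622 -0.391]
```

Carvings are on the mat. Now the lid: I'll grip the tab by its side edges with the tool pitched 45° forward.

Request:
drive_tool(
  series=[
    [[-0.04,-0.33,0,0,0,0],[-0.04,-0.33,0,0,0,0],[-0.04,-0.33,0,0,0,0],[-0.04,-0.33,0,0,0,0],[-0.04,-0.33,0,0,0,0],[-0.04,-0.33,0,0,0,0],[-0.04,-0.33,0,0,0,0],[-0.045,-0.315,0,0,0,0],[0,0,0,0,-0.05,0],[0,0,0,0,-0.05,0],[0,0,0,0,-0.05,0],[0,0,0,0,-0.05,0],[0,0,0,0,-0.05,0],[0,0,0,0,0,0],[0,0,0,0,0,0]],
  ],
  jaw=0.5,
)

```text
clock: 32.9
tcp_pos: [0.418, 0.0146, 0.2241]
orientation: [0.369, 0.002, 0.929, 0.001]
wrist_force: [0.8, -0.6, -0.4]
finger_gap: 0.0641
grip_force: 0.0
```

```bash
cat >> h.py <<'E'
def gop(p,pitch,yaw=180):
    "like go, tool z pitched forward from down by pitch deg about world y (yaw 180 base)"
    s=env.get_state(); q=s["orientation"]; R=Ro.from_quat(np.r_[q[1:],q[0]])
    c,d=np.cos(np.radians(yaw)),np.sin(np.radians(yaw))
    T=Ro.from_euler('y',-pitch,degrees=True)*Ro.from_matrix(np.array([[c,d,0],[d,-c,0],[0,0,-1]]))
    e=np.asarray(p)-s["tcp_pos"]
    print("t",round(s["clock"],2),"tcp",s["tcp_pos"].round(4),"z",R.as_matrix()[:,2].round(3),"q",s["joint_pos"].round(2),"gap",round(s["finger_gap"],4))
    print("turn",((R.inv()*T).as_rotvec()/np.pi).round(4),"before",(R.inv().apply(e)/.12).round(3),"after",(T.inv().apply(e)/.12).round(3))
E
python3 - <<'E'
from h import *
a=viewer.read_camera("top")
for d in models.silhouettes("medallion","top")[:3]: print(round(d["score"],2),np.round(d["location"]),rect(d["region"],.024))
gop([.412,.016,.16],45)
E
```

```text
0.81 [162. 233.] (0.3757, 0.3271, 59, 55, -43.7)
0.18 [165. 189.] (0.5145, 0.3281, 113, 50, -89.0)
t 33.0 tcp [0.4182 0.0147 0.2238] z [ 0.686  0.001 -0.728] q [-0.31 -0.57 -1.03  0.38  0.21 -0.22] gap 0.064
turn [ 0.0004 -0.0095 -0.0011] before [0.402 0.009 0.352] after [0.412 0.011 0.339]
```

Request:
drive_tool(
  series=[
    [[0.082,0.01,0.232,0,0,0],[0.082,0,0.232,0,0,0],[0.081,0,0.232,0,0,0],[0.081,0,0.232,0,0,0],[0,0,0,0,0,0]],
  ],
)

```text
clock: 33.62
tcp_pos: [0.4893, 0.0147, 0.1557]
orientation: [0.342, 0.0, 0.94, 0.004]
wrist_force: [-0.1, 0.3, -1.2]
finger_gap: 0.0636
grip_force: 0.0
```

```bash
python3 - <<'E'
from h import *
a=viewer.read_camera("side"); cv2.imwrite("pics/e.png",cv2.resize(a[130:330,140:400],(780,600))[:,:,::-1])
gop([.478,.016,.089],43)
E
```

```text
t 33.67 tcp [0.4891 0.0147 0.1566] z [ 0.643  0.007 -0.766] q [-0.23 -0.25 -1.03  0.1   0.15 -0.17] gap 0.0639
turn [ 0.0022 -0.0165 -0.001 ] before [0.433 0.007 0.372] after [0.452 0.011 0.349]
```

View pics/e.png

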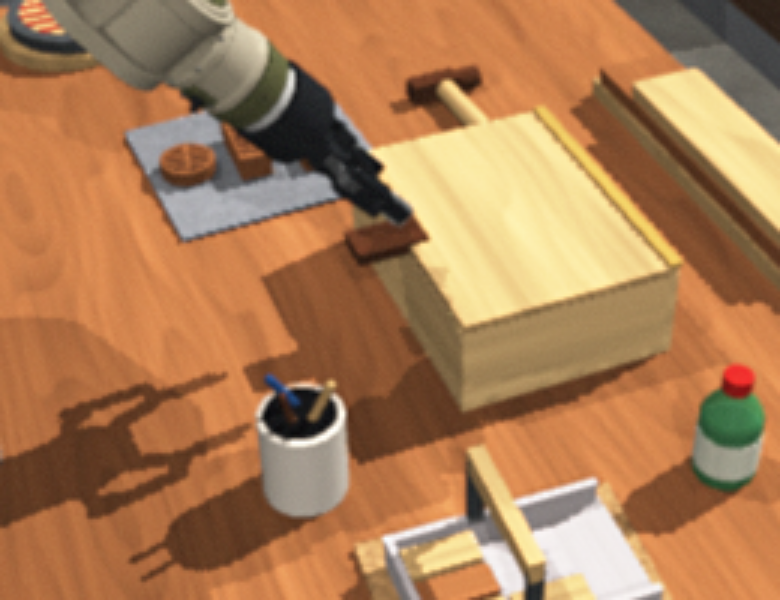

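The view shows the gripper above the tab, clear of the mug and bottle. But joint 3 is at its limit, so I'll reduce the pitch to about 20°.

Request:
drive_tool(
  series=[
    [[0,0,0,0,0.056,0],[0,0,0,0,0.056,0],[0,0,0,0,0,0],[0,0,0,0,0,0]],
  ],
)

```text
clock: 34.17
tcp_pos: [0.4894, 0.0143, 0.1588]
orientation: [0.176, -0.0, 0.984, 0.003]
wrist_force: [-0.0, 0.4, 0.5]
finger_gap: 0.0642
grip_force: 0.0
```

```bash
python3 - <<'E'
from h import *
gop([.4767,.016,.0875],20)
E
```

```text
t 34.17 tcp [0.4894 0.0143 0.1588] z [ 0.347  0.006 -0.938] q [-0.17 -0.07 -0.68  0.61  0.07 -0.16] gap 0.0642
turn [ 0.002   0.0017 -0.0001] before [0.306 0.011 0.52 ] after [0.303 0.014 0.522]
```

Request:
drive_tool(
  series=[
    [[0.1,0.014,0.14,0,0,0],[0.1,0,0.14,0,0,0],[0.1,0,0.14,0,0,0],[0,0,0.1,0,0,0],[0,0,0,0,0,0],[0,0,0,0,0,0]],
  ],
)

```text
clock: 34.92
tcp_pos: [0.4789, 0.016, 0.0893]
orientation: [0.177, -0.0, 0.984, 0.003]
wrist_force: [0.5, -0.2, 0.3]
finger_gap: 0.0639
grip_force: 0.0
```

Request:
drive_tool(
  series=[
    [[0,0,0,0,0,0],[0,0,0,0,0,0],[0,0,0,0,0,0],[0,0,0,0,0,0],[0,0,0,0,0,0],[0,0,0,0,0,0],[0,0,0,0,0,0]],
  ],
  jaw=-1,
  grip_force=50,
)

```text
clock: 35.8
tcp_pos: [0.4789, 0.0216, 0.0902]
orientation: [0.177, -0.003, 0.984, 0.009]
wrist_force: [-6.1, 21.3, 13.8]
finger_gap: 0.0393
grip_force: 48.5
```

```bash
cat > arc.py <<'E'
from h import *
def arc(dth,pitch_end,n,hx=.712,hz=.09):
    "rows moving the grasp point on its circle about the hinge by dth deg while pitch goes to pitch_end"
    s=env.get_state(); q=s["orientation"]; z=Ro.from_quat(np.r_[q[1:],q[0]]).as_matrix()[:,2]
    p0=np.degrees(np.arctan2(z[0],-z[2])); g=s["tcp_pos"]-.008*z
    r=np.hypot(hx-g[0],g[2]-hz); a0=np.arctan2(g[2]-hz,hx-g[0])
    print("pitch",p0.round(1),"r",r.round(4),"ang",np.degrees(a0).round(1),"g",g.round(4),"q",s["joint_pos"].round(2),"wf",s["wrist_force"].round(1),"gap",round(s["finger_gap"],4))
    pr=s["tcp_pos"][[0,2]]; pp=p0
    for i in range(1,n+1):
        a=a0+np.radians(dth)*i/n; p=p0+(pitch_end-p0)*i/n; c,d=np.cos(np.radians(p)),np.sin(np.radians(p))
        t=np.array([hx-r*np.cos(a)+.008*d, hz+r*np.sin(a)-.008*c]); e=t-pr
        c0,d0=np.cos(np.radians(pp)),np.sin(np.radians(pp))
        print([round((-e[0]*c0-e[1]*d0)/.12,3),0,round((e[0]*d0-e[1]*c0)/.12,3),0,round((pp-p)/180,4),0],end=", ")
        pr,pp=t,p
    print()
E
python3 -c "
from arc import *
arc(30,13,8)"
```

```text
pitch 20.4 r 0.236 ang 1.9 g [0.4761 0.0215 0.0977] q [-0.17 -0.   -0.81  0.41  0.08 -0.16] wf [-6.1 21.3 13.8] gap 0.0393
[np.float64(-0.052), 0, np.float64(-0.117), 0, np.float64(0.0052), 0], [np.float64(-0.057), 0, np.float64(-0.115), 0, np.float64(0.0052), 0], [np.float64(-0.063), 0, np.float64(-0.112), 0, np.float64(0.0052), 0], [np.float64(-0.068), 0, np.float64(-0.108), 0, np.float64(0.0052), 0], [np.float64(-0.074), 0, np.float64(-0.105), 0, np.float64(0.0052), 0], [np.float64(-0.079), 0, np.float64(-0.101), 0, np.float64(0.0052), 0], [np.float64(-0.084), 0, np.float64(-0.097), 0, np.float64(0.0052), 0], [np.float64(-0.088), 0, np.float64(-0.093), 0, np.float64(0.0052), 0],
```

Request:
drive_tool(
  series=[
    [[0,0.046,0,0,0,0],[0,0,0,0,0,0],[-0.052,0,-0.117,0,0.005,0],[-0.057,0,-0.115,0,0.005,0],[-0.063,0,-0.112,0,0.005,0],[-0.068,0,-0.108,0,0.005,0],[-0.074,0,-0.105,0,0.005,0],[-0.079,0,-0.101,0,0.005,0],[-0.084,0,-0.097,0,0.005,0],[-0.088,0,-0.093,0,0.005,0],[0,0,0,0,0,0]],
  ],
)

```text
clock: 37.17
tcp_pos: [0.513, 0.022, 0.2058]
orientation: [0.113, -0.001, 0.994, 0.004]
wrist_force: [-1.4, 4.4, -0.2]
finger_gap: 0.0392
grip_force: 54.7
```

```bash
python3 -c "
from arc import *
arc(56,-5,15)"
```

```text
pitch 13.0 r 0.2357 ang 31.6 g [0.5112 0.0219 0.2136] q [-0.14  0.03 -0.41  0.9   0.04 -0.13] wf [-1.4  4.4 -0.2] gap 0.0392
[np.float64(-0.091), 0, np.float64(-0.088), 0, np.float64(0.0067), 0], [np.float64(-0.095), 0, np.float64(-0.084), 0, np.float64(0.0067), 0], [np.float64(-0.099), 0, np.float64(-0.08), 0, np.float64(0.0067), 0], [np.float64(-0.102), 0, np.float64(-0.075), 0, np.float64(0.0067), 0], [np.float64(-0.105), 0, np.float64(-0.07), 0, np.float64(0.0067), 0], [np.float64(-0.108), 0, np.float64(-0.066), 0, np.float64(0.0067), 0], [np.float64(-0.111), 0, np.float64(-0.061), 0, np.float64(0.0067), 0], [np.float64(-0.114), 0, np.float64(-0.056), 0, np.float64(0.0067), 0], [np.float64(-0.116), 0, np.float64(-0.051), 0, np.float64(0.0067), 0], [np.float64(-0.118), 0, np.float64(-0.045), 0, np.float64(0.0067), 0], [np.float64(-0.12), 0, np.float64(-0.04), 0, np.float64(0.0067), 0], [np.float64(-0.122), 0, np.float64(-0.035), 0, np.float64(0.0067), 0], [np.float64(-0.123), 0, np.float64(-0.029), 0, np.float64(0.0067), 0], [np.float64(-0.124), 0, np.float64(-0.024), 0, np.float64(0.0067), 0], [np.float64(-0.125), 0, np.float64(-0.018), 0, np.float64(0.0067), 0],
```

The lid follows smoothly with low forces, so I'll continue to about 88°.

Request:
drive_tool(
  series=[
    [[-0.091,0,-0.088,0,0.007,0],[-0.095,0,-0.084,0,0.007,0],[-0.099,0,-0.08,0,0.007,0],[-0.102,0,-0.075,0,0.007,0],[-0.105,0,-0.07,0,0.007,0],[-0.108,0,-0.066,0,0.007,0],[-0.111,0,-0.061,0,0.007,0],[-0.114,0,-0.056,0,0.007,0],[-0.116,0,-0.051,0,0.007,0],[-0.118,0,-0.045,0,0.006,0],[-0.12,0,-0.04,0,0.006,0],[-0.122,0,-0.035,0,0.006,0],[-0.123,0,-0.029,0,0.006,0],[-0.124,0,-0.024,0,0.006,0],[-0.125,0,-0.018,0,0.006,0],[0,0,0,0,0,0],[0,0,0,0,0,0]],
  ],
)

```text
clock: 39.3
tcp_pos: [0.7021, 0.0224, 0.3168]
orientation: [-0.041, -0.001, 0.999, 0.004]
wrist_force: [1.7, 7.4, 0.5]
finger_gap: 0.0392
grip_force: 60.4
```

```bash
python3 -c "
from arc import *
arc(0,0,1)
a=viewer.read_camera('top')
for n,z in dict(medallion=.024,long_panel=.024,thick_block=.036).items():
    for d in models.silhouettes(n,'top')[:1]: print(n,round(d['score'],2),rect(d['region'],z))"
```

```text
pitch -4.7 r 0.235 ang 87.8 g [0.7028 0.0224 0.3248] q [-0.08  0.71  0.86  1.81  0.   -0.09] wf [1.7 7.4 0.5] gap 0.0392
[np.float64(-0.005), 0, np.float64(-0.0), 0, np.float64(-0.0261), 0], 
medallion 0.19 (0.4663, -0.3298, 187, 146, 0.5)
long_panel 0.63 (0.516, 0.3312, 107, 47, -89.0)
thick_block 0.81 (0.4428, 0.329, 94, 36, 88.3)
```

Request:
drive_tool(
  series=[
    [[0,0,0,0,0,0],[0,0,0,0,0,0],[0,0,0,0,0,0],[0,0,-0.15,0,0,0],[0,0,-0.2,0,0,0],[0.1,0,-0.1,0,0,0],[0.3,0,0,0,-0.026,0],[0.4,0,0,0,0,0],[0.4,0,0,0,0,0],[0.3,0,0,0,0,0],[0,0,0,0,0,0.055],[0,0,0,0,0,0.055],[0,0,0,0,0,0.055],[0,0,0,0,0,0.055],[0,0,0,0,0,0.055],[0,0,0,0,0,0.055],[0,0,0,0,0,0.055],[0,0,0,0,0,0.055],[0,0,0,0,0,0.055],[0,0,0,0,0,0]],
  ],
  jaw=0.5,
)

```text
clock: 42.0
tcp_pos: [0.5417, 0.0196, 0.3805]
orientation: [-0.013, 0.7, 0.714, -0.009]
wrist_force: [-0.6, -0.1, 0.9]
finger_gap: 0.064
grip_force: 0.0
```

```bash
python3 - <<'E'
from h import *
a=viewer.read_camera("top")
for n,z in dict(medallion=.024,tray=.035,tray_bar=.106,offcut0=.03,glue_bottle=.1,brush_mug=.085,offcut_box=.09).items():
    for d in models.silhouettes(n,"top")[:5]:
        if d["score"]>.25:print(n,round(d["score"],2),np.round(d["location"]),rect(d["region"],z))
go([.447,-.323,.2],90)
cv2.imwrite("pics/f.png",a[:,:,::-1])
E
```

```text
medallion 0.64 [160. 234.] (0.3772, 0.3271, 56, 56, -88.4)
tray 0.6 [299. 116.] (0.749, -0.0853, 103, 38, -89.1)
tray 0.56 [373. 198.] (0.4658, -0.3292, 182, 143, -2.2)
tray_bar 0.69 [373. 198.] (0.4631, -0.3135, 173, 136, -2.2)
tray_bar 0.55 [165. 191.] (0.5091, 0.3074, 103, 47, -88.4)
tray_bar 0.31 [298. 116.] (0.7315, -0.0812, 95, 36, -89.1)
offcut0 0.77 [386. 224.] (0.4122, -0.3537, 59, 34, 0.4)
offcut0 0.71 [413. 271.] (0.2785, -0.4468, 59, 34, 0.1)
offcut0 0.64 [363. 225.] (0.4145, -0.2856, 61, 33, -4.7)
offcut0 0.64 [370. 269.] (0.2731, -0.3132, 62, 25, 68.4)
offcut0 0.5 [375. 224.] (0.4132, -0.3181, 62, 31, 0.4)
glue_bottle 0.77 [359. 139.] (0.6701, -0.2571, 63, 50, -44.1)
brush_mug 0.91 [318. 246.] (0.3493, -0.1478, 71, 65, 45.9)
offcut_box 0.96 [296. 159.] (0.6275, -0.0649, 262, 121, -3.5)
offcut_box 0.35 [297. 115.] (0.7364, -0.0833, 100, 38, -86.0)
t 42.4 tcp [0.543  0.0196 0.3807] yaw 91.0 z [-0.031  0.006 -0.999] gap 0.064 F 0.0
turn [-0.01   -0.0019  0.0057] shift before [-2.85  -0.804  1.513] after [-2.855 -0.8    1.505]
```

View pics/f.png

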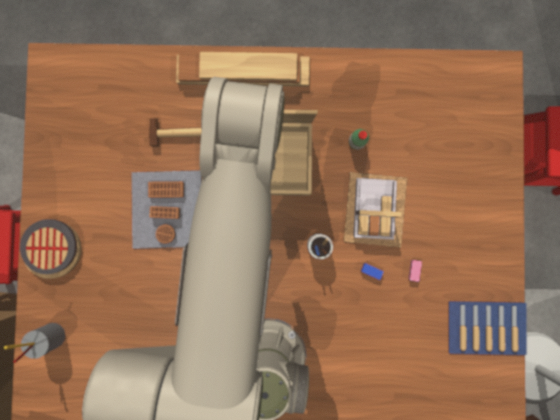

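The top view shows the lid upright, the box open and three carvings on the mat at (166,190), (165,213) and (166,233). Tray, mug and bottle are untouched. On to the tray bar at (380,213).

Request:
drive_tool(
  series=[
    [[0,0,0,-0.01,0,0.011],[-0.26,-0.073,0,0,0,0],[-0.26,-0.073,0,0,0,0],[-0.26,-0.073,0,0,0,0],[-0.26,-0.073,0,0,0,0],[-0.26,-0.073,0,0,0,0],[-0.26,-0.073,0,0,0,0],[-0.26,-0.073,0,0,0,0],[-0.26,-0.073,0,0,0,0],[-0.26,-0.073,0,0,0,0],[-0.26,-0.073,0,0,0,0],[-0.26,-0.073,0,0,0,0],[0,0,0.3,0,0,0],[0,0,0.35,0,0,0],[0,0,0.35,0,0,0],[0,0,0.35,0,0,0],[0,0,0.2,0,0,0],[0,0,0,0,0,0]],
  ],
)

```text
clock: 44.65
tcp_pos: [0.4396, -0.3197, 0.1907]
orientation: [-0.004, 0.713, 0.701, 0.002]
wrist_force: [0.6, 0.6, 0.3]
finger_gap: 0.0639
grip_force: 0.0
```

```bash
python3 - <<'E'
from h import *
go([.447,-.325,.093],89)
E
```

```text
t 44.65 tcp [ 0.4396 -0.3197  0.1907] yaw 89.0 z [-0.003  0.009 -1.   ] gap 0.0639 F 0.0
turn [-0.0011 -0.0028  0.0001] shift before [-0.051  0.066  0.813] after [-0.043  0.063  0.814]
```

Request:
drive_tool(
  series=[
    [[-0.045,0.063,0,-0.001,-0.003,0],[0,0,0.2,0,0,0],[0,0,0.25,0,0,0],[0,0,0.2,0,0,0],[0,0,0.12,0,0,0],[0,0,0.045,0,0,0],[0,0,0,0,0,0],[0,0,0,0,0,0]],
  ],
)

```text
clock: 45.65
tcp_pos: [0.449, -0.3272, 0.0959]
orientation: [0.003, 0.713, 0.701, -0.0]
wrist_force: [0.3, 0.3, -0.1]
finger_gap: 0.0639
grip_force: 0.0
```

Request:
drive_tool(
  series=[
    [[0,0,0,0,0,0],[0,0,0,0,0,0],[0,0,0,0,0,0],[0,0,0,0,0,0],[0,0,0,0,0,0],[0,0,0,0,0,0],[0,0,0,0,0,0],[0,0,0,0,0,0],[0,0,0,0,0,0],[0,0,0,0,0,0]],
  ],
  jaw=-1,
  grip_force=110,
)

```text
clock: 46.9
tcp_pos: [0.4487, -0.3268, 0.0953]
orientation: [0.003, 0.713, 0.701, -0.0]
wrist_force: [0.2, 1.0, 4.9]
finger_gap: 0.0123
grip_force: 107.6
```

```bash
python3 - <<'E'
from h import *
go([.447,-.325,.093],89)
E
```

```text
t 46.9 tcp [ 0.4487 -0.3268  0.0953] yaw 89.0 z [ 0.004 -0.004 -1.   ] gap 0.0123 F 107.61030793190002
turn [0.0012 0.0013 0.    ] shift before [ 0.015 -0.014  0.019] after [ 0.015 -0.014  0.019]
```

Request:
drive_tool(
  series=[
    [[0,0,-0.04,0,0,0],[0,0,-0.08,0,0,0],[0,0,-0.15,0,0,0],[0,0,-0.2,0,0,0],[0,0,-0.25,0,0,0],[0,0,-0.25,0,0,0],[0,0,-0.25,0,0,0],[0,0,-0.2,0,0,0],[0,0,-0.15,0,0,0],[0,0,-0.1,0,0,0],[0,0,-0.05,0,0,0],[0,0,0,0,0,0],[0,0,0,0,0,-0.01],[0,0,0,0,0,-0.02],[0,0,0,0,0,-0.03],[0,0,0,0,0,-0.04],[0,0,0,0,0,-0.04],[0,0,0,0,0,-0.04],[0,0,0,0,0,-0.04],[0,0,0,0,0,-0.04]],
  ],
)

```text
clock: 49.4
tcp_pos: [0.4475, -0.3256, 0.3004]
orientation: [0.001, 0.374, 0.928, -0.001]
wrist_force: [-0.3, 0.4, -2.5]
finger_gap: 0.0123
grip_force: 107.3
```

Request:
drive_tool(
  series=[
    [[0,0,0,0,0,-0.04],[0,0,0,0,0,-0.04],[0,0,0,0,0,-0.04],[0,0,0,0,0,-0.04],[0,0,0,0,0,-0.035],[0,0,0,0,0,-0.03],[0,0,0,0,0,-0.02],[0,0,0,0,0,0],[0,0,0,0,0,0],[0,0,0,0,0,0]],
  ],
)

```text
clock: 50.65
tcp_pos: [0.4477, -0.3258, 0.3011]
orientation: [0.001, 0.001, 1.0, -0.002]
wrist_force: [0.8, 0.1, -2.8]
finger_gap: 0.0118
grip_force: 107.4
```

```bash
python3 - <<'E'
from h import *
go([.595,-.12,.30],180)
print(env.get_state()["joint_pos"].round(2),env.get_state()["wrist_force"].round(1))
a=viewer.read_camera("side"); cv2.imwrite("pics/g.png",cv2.resize(a[100:350,120:440],(768,600))[:,:,::-1])
E
```

```text
t 50.65 tcp [ 0.4477 -0.3258  0.3011] yaw 179.9 z [ 0.003 -0.003 -1.   ] gap 0.0118 F 107.36549019813538
turn [-0.0011  0.0009 -0.0007] shift before [-1.224  1.718  0.007] after [-1.227  1.715  0.009]
[-0.77  0.26  0.12  1.42 -0.   -0.77] [ 0.8  0.1 -2.8]
```

View pics/g.png

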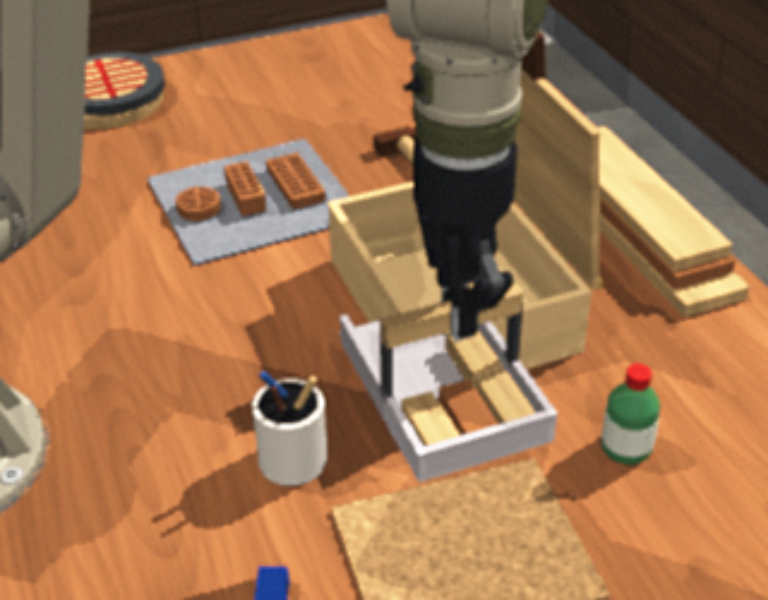

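The tray is held level with its lip facing the box, all bystanders clear. Carrying it over the box.

Request:
drive_tool(
  series=[
    [[-0.03,0.05,0,0,0,0],[-0.06,0.11,0,0,0,0],[-0.089,0.164,0,0,0,0],[-0.089,0.164,0,0,0,0],[-0.089,0.164,0,0,0,0],[-0.089,0.164,0,0,0,0],[-0.089,0.164,0,0,0,0],[-0.089,0.164,0,0,0,0],[-0.089,0.164,0,0,0,0],[-0.089,0.164,0,0,0,0],[-0.089,0.164,0,0,0,0],[-0.089,0.164,0,0,0,0],[-0.089,0.164,0,0,0,0],[-0.089,0.164,0.05,0,0,0],[-0.06,0.11,0.08,0,0,0],[-0.03,0.06,0.08,0,0,0],[0,0,0.05,0,0,0],[0,0,0,0,0,0],[0,0,0,0,0,0]],
  ],
)

```text
clock: 53.08
tcp_pos: [0.5981, -0.0512, 0.2698]
orientation: [0.002, 0.001, 1.0, -0.002]
wrist_force: [1.1, -0.4, -2.8]
finger_gap: 0.0123
grip_force: 107.4
```

```bash
python3 - <<'E'
from h import *
go([.598,-.05,.27],180)
E
```

```text
t 53.08 tcp [ 0.5981 -0.0512  0.2698] yaw 179.8 z [ 0.003 -0.004 -1.   ] gap 0.0123 F 107.40584135055542
turn [-0.0012  0.0011 -0.0009] shift before [ 0.     0.01  -0.001] after [ 0.     0.01  -0.001]
```

Now tip the tray nose down to about 58°.

Request:
drive_tool(
  series=[
    [[0,0,0,0.015,0,0],[0,0,0,0.025,0,0],[0,0,0,0.03,0,0],[0,0,0,0.03,0,0],[0,0,0,0.03,0,0],[0,0,0,0.03,0,0],[0,0,0,0.03,0,0],[0,0,0,0.03,0,0],[0,0,0,0.03,0,0],[0,0,0,0.03,0,0],[0,0,0,0.025,0,0],[0,0,0,0.015,0,0],[0,0,0,0,0,0],[0,0,0,0,0,0],[0,0,0,0,0,0],[0,0,0,0,0,0],[0,0,0,0,0,0],[0,0,0,0,0,0]],
  ],
)

```text
clock: 55.32
tcp_pos: [0.5981, -0.0505, 0.2696]
orientation: [0.001, 0.002, 0.875, -0.483]
wrist_force: [0.2, 0.6, -2.0]
finger_gap: 0.0122
grip_force: 107.7
```

```bash
python3 - <<'E'
from h import *
go([.598,-.05,.27],180)
s=env.get_state();print(s["joint_pos"].round(2),s["wrist_force"].round(1))
a=viewer.read_camera("side"); b=viewer.read_camera("top")
A=cv2.resize(a[90:300,160:400],(457,400)); B=cv2.resize(b[100:280,190:330],(311,400))
cv2.imwrite("pics/h.png",np.hstack([A,B])[:,:,::-1])
E
```

```text
t 55.33 tcp [ 0.5981 -0.0505  0.2696] yaw 179.9 z [ 0.    -0.846 -0.533] gap 0.0122 F 107.71667718887329
turn [-0.3211  0.0006 -0.0011] shift before [ 0.001 -0.    -0.005] after [ 0.001  0.004 -0.003]
[ 0.19  0.54  0.12  1.43 -0.98  0.34] [ 0.2  0.6 -2. ]
```

View pics/h.png

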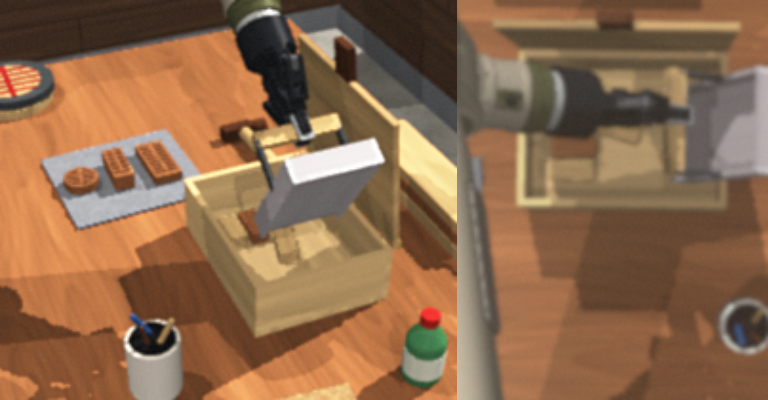

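The tray is tipped over the box and the offcuts show inside it. Leveling the tray and carrying it back.

Request:
drive_tool(
  series=[
    [[0,0,0,-0.02,0,0],[0,0,0,-0.035,0,0],[0,0,0,-0.04,0,0],[0,0,0,-0.04,0,0],[0,0,0,-0.04,0,0],[0,0,0,-0.04,0,0],[0,0,0,-0.04,0,0],[0,0,0,-0.035,0,0],[0,0,0,-0.03,0,0],[0,0,-0.1,0,0,0],[0,0,-0.16,0,0,0],[0,0,0,0,0,0]],
  ],
)

```text
clock: 56.92
tcp_pos: [0.5988, -0.0502, 0.3029]
orientation: [0.003, 0.0, 1.0, -0.003]
wrist_force: [-0.2, 0.1, -2.0]
finger_gap: 0.0126
grip_force: 107.8
```

Request:
drive_tool(
  series=[
    [[0.05,-0.1,0,0,0,0],[0.1,-0.18,0,0,0,0],[0.12,-0.22,0,0,0,0],[0.12,-0.22,0,0,0,0],[0.12,-0.22,0,0,0,0],[0.12,-0.22,0,0,0,0],[0.12,-0.22,0,0,0,0],[0.12,-0.22,0,0,0,0],[0.12,-0.22,0,0,0,0],[0.12,-0.22,0,0,0,0],[0.12,-0.22,0,0,0,0],[0.02,-0.04,0,0,0,0],[0,0,0,0,0,0]],
  ],
)

```text
clock: 58.55
tcp_pos: [0.447, -0.326, 0.3007]
orientation: [0.001, 0.001, 1.0, -0.001]
wrist_force: [0.7, 1.1, -1.3]
finger_gap: 0.0121
grip_force: 107.7
```

```bash
python3 - <<'E'
from h import *
go([.449,-.327,.30],89)
b=viewer.read_camera("top")
for n,z in dict(offcut0=.03,medallion=.024,long_panel=.024,thick_block=.036,offcut_box=.09,tray_board=.006).items():
    for d in models.silhouettes(n,"top")[:6]:
        if d["score"]>.3:print(n,round(d["score"],2),np.round(d["location"]),rect(d["region"],z))
cv2.imwrite("pics/i.png",cv2.resize(b[100:260,200:430],(800,556))[:,:,::-1])
E
```

```text
t 58.55 tcp [ 0.447  -0.326   0.3007] yaw 179.9 z [ 0.002 -0.003 -1.   ] gap 0.0121 F 107.67265677452087
turn [-2.000e-04  1.300e-03  5.048e-01] shift before [-0.017 -0.008  0.006] after [-0.008  0.017  0.006]
offcut0 0.77 [239. 152.] (0.6352, 0.105, 57, 27, 84.6)
offcut0 0.61 [242. 164.] (0.5915, 0.0899, 66, 28, -89.0)
offcut0 0.52 [263. 158.] (0.6187, 0.0297, 57, 27, 72.4)
offcut0 0.52 [242. 178.] (0.557, 0.0923, 59, 28, -89.0)
offcut0 0.49 [165. 206.] (0.4533, 0.3241, 236, 216, 2.8)
medallion 0.61 [162. 232.] (0.3773, 0.3286, 59, 56, -89.0)
long_panel 0.76 [164. 190.] (0.5129, 0.3296, 110, 53, -89.0)
long_panel 0.67 [166. 204.] (0.4554, 0.3265, 240, 220, 3.3)
thick_block 0.66 [166. 214.] (0.442, 0.3289, 94, 35, 88.6)
offcut_box 0.75 [269. 151.] (0.6333, 0.0304, 324, 273, -89.0)
tray_board 0.67 [370. 187.] (0.4637, -0.3271, 224, 183, -4.6)
```

View pics/i.png

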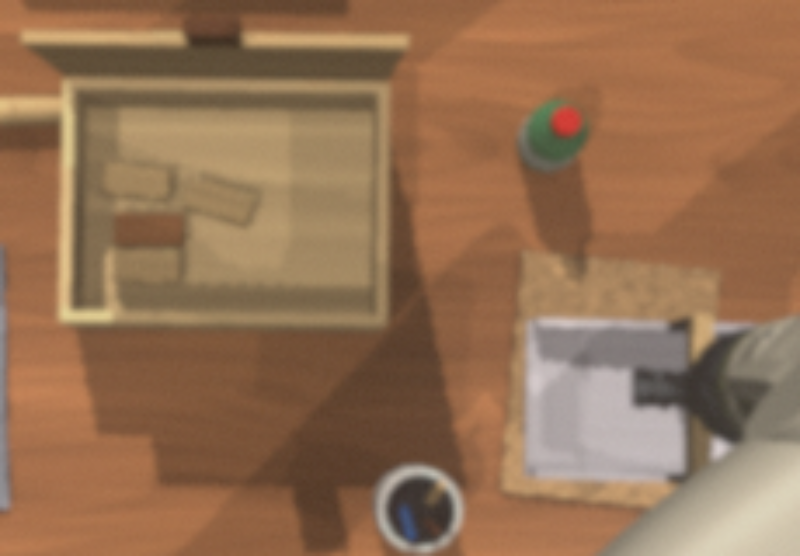

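All 4 offcuts lie in the box (crop px (138,182), (222,199), (148,230), (148,262)). The visible part of the tray is empty. I'll turn it back and set it on the board.

Request:
drive_tool(
  series=[
    [[0,0,0,0,0,0.02],[0,0,0,0,0,0.045],[0,0,0,0,0,0.05],[0,0,0,0,0,0.05],[0,0,0,0,0,0.05],[0,0,0,0,0,0.05],[0,0,0,0,0,0.05],[0,0,0,0,0,0.05],[0,0,0,0,0,0.05],[0,0,0,0,0,0.05],[0,0,0,0,0,0.04],[-0.01,0.025,0,0,0,0],[0,0,0.15,0,0,0],[0,0,0.25,0,0,0],[0,0,0.3,0,0,0],[0,0,0.3,0,0,0],[0,0,0.3,0,0,0],[0,0,0.2,0,0,0],[0,0,0,0,0,0]],
  ],
)

```text
clock: 61.28
tcp_pos: [0.45, -0.3268, 0.1193]
orientation: [0.0, 0.712, 0.702, -0.0]
wrist_force: [0.1, -0.1, -2.1]
finger_gap: 0.012
grip_force: 107.5
```

```bash
python3 - <<'E'
from h import *
go([.4495,-.327,.0953],89)
E
```

```text
t 61.27 tcp [ 0.45   -0.3268  0.1193] yaw 89.1 z [-0. -0. -1.] gap 0.012 F 107.50664949417114
turn [-0.0001  0.0002  0.0007] shift before [-0.002 -0.004  0.2  ] after [-0.002 -0.004  0.2  ]
```

Request:
drive_tool(
  series=[
    [[0,0,0.08,0,0,0],[0,0,0.06,0,0,0],[0,0,0.04,0,0,0],[0,0,0.02,0,0,0],[0,0,0,0,0,0],[0,0,0,0,0,0]],
  ],
)

```text
clock: 62.02
tcp_pos: [0.4513, -0.3282, 0.0976]
orientation: [0.003, 0.713, 0.701, -0.0]
wrist_force: [0.3, -0.7, -1.9]
finger_gap: 0.0121
grip_force: 107.7
```

Request:
drive_tool(
  series=[
    [[0,0,0,0,0,0],[0,0,0,0,0,0],[0,0,0,0,0,0],[0,0,0,0,0,0],[0,0,0,0,0,0],[0,0,-0.1,0,0,0],[0,0,-0.2,0,0,0],[0,0,-0.3,0,0,0],[0,0,-0.3,0,0,0],[0,0,-0.3,0,0,0],[0,0,-0.3,0,0,0],[0,0,-0.3,0,0,0],[0,0,-0.3,0,0,0],[0,0,-0.2,0,0,0],[0,0,0,0,0,0]],
  ],
  jaw=0.5,
  grip_force=50,
)

```text
clock: 63.9
tcp_pos: [0.4508, -0.3276, 0.376]
orientation: [0.005, 0.713, 0.701, -0.0]
wrist_force: [0.8, -0.0, -1.2]
finger_gap: 0.0638
grip_force: 0.0
```

```bash
python3 - <<'E'
from h import *
go([.60,.02,.38],180)
b=viewer.read_camera("top")
for n,z in dict(tray=.03,tray_board=.006).items():
    for d in models.silhouettes(n,"top")[:2]:
        if d["score"]>.3:print(n,round(d["score"],2),np.round(d["location"]),rect(d["region"],z))
E
```

```text
t 63.9 tcp [ 0.4508 -0.3276  0.376 ] yaw 89.0 z [ 0.007 -0.007 -1.   ] gap 0.0638 F 0.0
turn [-1.000e-04  3.400e-03 -5.055e-01] shift before [ 2.917  1.193 -0.045] after [-1.243  2.897 -0.033]
tray 0.88 [374. 208.] (0.4683, -0.3309, 183, 141, -0.6)
tray_board 0.66 [392. 218.] (0.4639, -0.329, 225, 183, -4.9)
```

Request:
drive_tool(
  series=[
    [[0.29,0.12,-0.01,0,0,0],[0.29,0.12,-0.01,0,0,0],[0.29,0.12,-0.01,0,0,0],[0.29,0.12,-0.01,0,0,0],[0.29,0.12,-0.01,0,0,0],[0.29,0.12,-0.01,0,0,0],[0.29,0.12,-0.01,0,0,0],[0.29,0.12,-0.01,0,0,0],[0.29,0.12,0,0,0,0],[0.29,0.12,0,0,0,0],[0,0,0,0,0,-0.056],[0,0,0,0,0,-0.056],[0,0,0,0,0,-0.056],[0,0,0,0,0,-0.056],[0,0,0,0,0,-0.056],[0,0,0,0,0,-0.056],[0,0,0,0,0,-0.056],[0,0,0,0,0,-0.056],[0,0,0,0,0,-0.056],[0,0,0,0,0,0]],
  ],
)

```text
clock: 66.55
tcp_pos: [0.5999, 0.0184, 0.3807]
orientation: [0.0, 0.003, 1.0, -0.002]
wrist_force: [0.4, 0.2, 0.2]
finger_gap: 0.0642
grip_force: 0.0
```

```bash
python3 - <<'E'
from h import *
gop([.7021,.0224,.385],-4)
gop([.7021,.0224,.3168],-4)
E
```

```text
t 66.55 tcp [0.5999 0.0184 0.3807] z [ 0.001 -0.003 -1.   ] q [-0.1   0.38  0.48  1.67 -0.   -0.09] gap 0.0642
turn [-0.001   0.0224 -0.0022] before [-0.851  0.039 -0.035] after [-0.847  0.033 -0.095]
t 66.55 tcp [0.5999 0.0184 0.3807] z [ 0.001 -0.003 -1.   ] q [-0.1   0.38  0.48  1.67 -0.   -0.09] gap 0.0642
turn [-0.001   0.0224 -0.0022] before [-0.851  0.041  0.533] after [-0.887  0.033  0.472]
```

Request:
drive_tool(
  series=[
    [[0,0.035,-0.04,0,0,0],[-0.2,0,0,0,0,0],[-0.25,0,0,0,0,0],[-0.25,0,0,0,0,0],[-0.15,0,0,0,0,0],[0,0,0,0,0.022,-0.002],[0,0,0,0,0,0],[0,0,0,0,0,0]],
  ],
)

```text
clock: 67.55
tcp_pos: [0.7012, 0.0222, 0.3852]
orientation: [-0.032, -0.0, 0.999, -0.002]
wrist_force: [0.7, 0.3, 2.8]
finger_gap: 0.064
grip_force: 0.0
```

```bash
python3 - <<'E'
from h import *
gop([.7015,.0224,.3168],-4)
E
```

```text
t 67.55 tcp [0.7012 0.0222 0.3852] z [-0.063 -0.004 -0.998] q [-0.08  0.82  1.26  2.08 -0.01 -0.08] gap 0.064
turn [-0.0011  0.002  -0.    ] before [-0.039  0.004  0.569] after [-0.043  0.002  0.568]
```

Request:
drive_tool(
  series=[
    [[-0.01,0,0.15,0,0,0],[-0.01,0,0.15,0,0,0],[-0.01,0,0.15,0,0,0],[-0.01,0,0.11,0,0,0],[0,0,0,0,0,0],[0,0,0,0,0,0]],
  ],
)

```text
clock: 68.3
tcp_pos: [0.7015, 0.0218, 0.3213]
orientation: [-0.029, -0.0, 1.0, -0.002]
wrist_force: [-0.2, 0.9, -0.3]
finger_gap: 0.064
grip_force: 0.0
```

Request:
drive_tool(
  series=[
    [[0,0,0,0,0,0],[0,0,0,0,0,0],[0,0,0,0,0,0],[0,0,0,0,0,0],[0,0,0,0,0,0],[0,0,0,0,0,0],[0,0,0,0,0,0]],
  ],
  jaw=-1,
  grip_force=50,
)

```text
clock: 69.18
tcp_pos: [0.7014, 0.0225, 0.3198]
orientation: [-0.031, -0.001, 1.0, -0.001]
wrist_force: [0.2, 2.3, 5.6]
finger_gap: 0.0392
grip_force: 52.0
```

```bash
sed -i 's/print(\[round((-e/print(*[round(float(v),3) for v in [(-e/; s/\/.12,3),0,round((e/\/.12,0,(e/; s/\/.12,3),0,round((pp-p)\/180,4),0\],end=", ")/\/.12,0,(pp-p)\/180,0]],sep=", ",end="\\n")/' arc.py; python3 -c "
from arc import *
arc(-56,13,16)"
```

```text
pitch -3.5 r 0.238 ang 87.6 g [0.7019 0.0225 0.3278] q [-0.08  0.68  0.82  1.77 -0.01 -0.08] wf [0.2 2.3 5.6] gap 0.0392
0.119, 0.0, 0.016, 0.0, -0.006, 0.0
0.118, 0.0, 0.021, 0.0, -0.006, 0.0
0.117, 0.0, 0.026, 0.0, -0.006, 0.0
0.116, 0.0, 0.032, 0.0, -0.006, 0.0
0.114, 0.0, 0.037, 0.0, -0.006, 0.0
0.113, 0.0, 0.041, 0.0, -0.006, 0.0
0.111, 0.0, 0.046, 0.0, -0.006, 0.0
0.109, 0.0, 0.051, 0.0, -0.006, 0.0
0.106, 0.0, 0.056, 0.0, -0.006, 0.0
0.104, 0.0, 0.06, 0.0, -0.006, 0.0
0.101, 0.0, 0.065, 0.0, -0.006, 0.0
0.098, 0.0, 0.069, 0.0, -0.006, 0.0
0.095, 0.0, 0.073, 0.0, -0.006, 0.0
0.092, 0.0, 0.077, 0.0, -0.006, 0.0
0.088, 0.0, 0.081, 0.0, -0.006, 0.0
0.085, 0.0, 0.085, 0.0, -0.006, 0.0
```

Request:
drive_tool(
  series=[
    [[0.119,0,0.016,0,-0.006,0],[0.118,0,0.021,0,-0.006,0],[0.117,0,0.026,0,-0.006,0],[0.116,0,0.032,0,-0.006,0],[0.114,0,0.037,0,-0.006,0],[0.113,0,0.041,0,-0.006,0],[0.111,0,0.046,0,-0.006,0],[0.109,0,0.051,0,-0.006,0],[0.106,0,0.056,0,-0.006,0],[0.104,0,0.06,0,-0.006,0],[0.101,0,0.065,0,-0.006,0],[0.098,0,0.069,0,-0.006,0],[0.095,0,0.073,0,-0.006,0],[0.092,0,0.077,0,-0.006,0],[0.088,0,0.081,0,-0.006,0],[0.085,0,0.085,0,-0.006,0],[0,0,0,0,0,0]],
  ],
)

```text
clock: 71.3
tcp_pos: [0.5107, 0.0219, 0.2049]
orientation: [0.119, -0.001, 0.993, -0.001]
wrist_force: [0.7, 4.4, -0.2]
finger_gap: 0.0388
grip_force: 54.7
```

```bash
python3 -c "
from arc import *
arc(-30,20,12)"
```

```text
pitch 13.6 r 0.2373 ang 31.1 g [0.5088 0.0219 0.2127] q [-0.13  0.02 -0.43  0.88  0.03 -0.13] wf [ 0.7  4.4 -0.2] gap 0.0388
0.059, 0.0, 0.063, 0.0, -0.003, 0.0
0.057, 0.0, 0.065, 0.0, -0.003, 0.0
0.054, 0.0, 0.067, 0.0, -0.003, 0.0
0.052, 0.0, 0.068, 0.0, -0.003, 0.0
0.05, 0.0, 0.07, 0.0, -0.003, 0.0
0.047, 0.0, 0.072, 0.0, -0.003, 0.0
0.045, 0.0, 0.073, 0.0, -0.003, 0.0
0.042, 0.0, 0.075, 0.0, -0.003, 0.0
0.04, 0.0, 0.076, 0.0, -0.003, 0.0
0.037, 0.0, 0.078, 0.0, -0.003, 0.0
0.034, 0.0, 0.079, 0.0, -0.003, 0.0
0.031, 0.0, 0.08, 0.0, -0.003, 0.0
```

Request:
drive_tool(
  series=[
    [[0.059,0,0.063,0,-0.003,0],[0.057,0,0.065,0,-0.003,0],[0.054,0,0.067,0,-0.003,0],[0.052,0,0.068,0,-0.003,0],[0.05,0,0.07,0,-0.003,0],[0.047,0,0.072,0,-0.003,0],[0.045,0,0.073,0,-0.003,0],[0.042,0,0.075,0,-0.003,0],[0.04,0,0.076,0,-0.003,0],[0.037,0,0.078,0,-0.003,0],[0.034,0,0.079,0,-0.003,0],[0.02,0,0.05,0,-0.003,0],[0,0,0,0,0,0]],
  ],
)

```text
clock: 72.92
tcp_pos: [0.4778, 0.0218, 0.092]
orientation: [0.174, -0.002, 0.985, -0.0]
wrist_force: [-7.8, 6.0, 12.1]
finger_gap: 0.0389
grip_force: 54.3
```

```bash
python3 -c "
from arc import *
arc(-1,20,1)"
```

```text
pitch 20.1 r 0.2371 ang 2.3 g [0.4751 0.0218 0.0995] q [-0.15 -0.   -0.81  0.42  0.05 -0.15] wf [-7.8  6.  12.1] gap 0.0389
0.013, 0.0, 0.032, 0.0, 0.0, 0.0
```

Request:
drive_tool(
  series=[
    [[0.01,0,0.03,0,0,0],[0,0,0,0,0,0],[0,0,0,0,0,0]],
  ],
)

```text
clock: 73.3
tcp_pos: [0.4784, 0.0218, 0.0909]
orientation: [0.176, -0.002, 0.984, -0.001]
wrist_force: [-28.4, 7.6, 45.1]
finger_gap: 0.0391
grip_force: 60.1
```

Request:
drive_tool(
  series=[
    [[0,0,0,0,0,0],[0,0,0,0,0,0],[0,0,0,0,0,0],[0,0,0,0,0,0],[0.05,0,-0.1,0,0,0],[0.05,0,-0.2,0,0,0],[0,0,-0.3,0,0,0],[0,0,-0.3,0,0,0],[0,0,0,0,0,0]],
  ],
  jaw=0.5,
)

```text
clock: 74.42
tcp_pos: [0.4305, 0.0207, 0.188]
orientation: [0.177, -0.001, 0.984, -0.002]
wrist_force: [-0.3, 0.5, -0.7]
finger_gap: 0.0643
grip_force: 0.0
```

```bash
python3 -c "
from arc import *
gop([.53,.02,.16],0)
a=viewer.read_camera('side'); cv2.imwrite('pics/j.png',cv2.resize(a[120:330,160:400],(686,600))[:,:,::-1])"
```

```text
t 74.42 tcp [0.4305 0.0207 0.188 ] z [ 0.349 -0.004 -0.937] q [-0.18 -0.22 -0.72  0.72  0.06 -0.17] gap 0.0643
turn [-0.0014  0.1134  0.0006] before [-0.696 -0.006  0.507] after [-0.829 -0.006  0.233]
```

View pics/j.png

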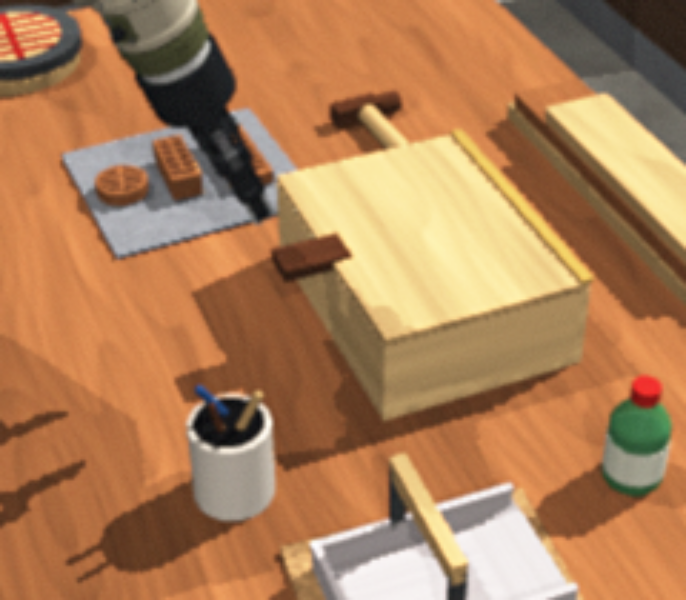

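The side view shows the lid shut flush, with the tray empty on its board and bystanders in place. I'll retract, do a last check and hand in.

Request:
drive_tool(
  series=[
    [[0,0,-0.2,0,0,0],[0,0,-0.3,0,0,0],[0,0,-0.2,0,0,0],[0,0,0,0,0,0],[0,0,0,0,0,0],[0,0,0,0,0,0],[0,0,0,0,0,0]],
  ],
)

```text
clock: 75.35
tcp_pos: [0.4005, 0.0213, 0.2624]
orientation: [0.173, -0.001, 0.985, -0.001]
wrist_force: [0.0, -0.1, -0.3]
finger_gap: 0.064
grip_force: 0.0
```

```bash
python3 - <<'E'
from h import *
b=viewer.read_camera("top"); ok=0; L={}
for n,z in dict(medallion=.024,long_panel=.024,thick_block=.036,tray=.03,lid=.1).items():
    for d in models.silhouettes(n,"top")[:1]:
        L[n]=rect(d["region"],z); print(n,round(d["score"],2),L[n])
cv2.imwrite("pics/k.png",b[:,:,::-1])
E
```

```text
medallion 0.63 (0.3772, 0.3287, 56, 53, 1.6)
long_panel 0.87 (0.5145, 0.3294, 110, 50, -89.0)
thick_block 0.89 (0.4429, 0.329, 94, 36, 88.4)
lid 0.61 (0.5848, 0.0213, 280, 266, -89.8)
```

View pics/k.png

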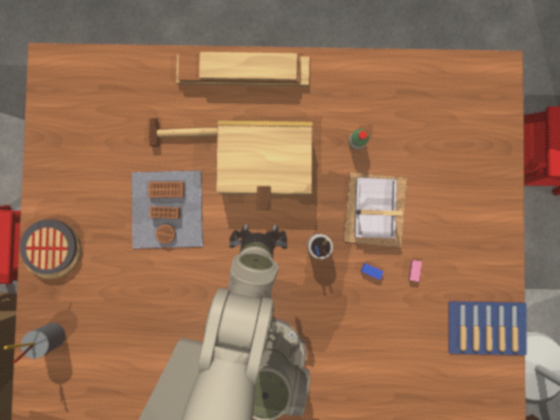

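All is in place: carvings on the mat at (166,190), (165,213) and (166,233), lid shut, tray empty on its board at (377,208), bystanders unmoved.

```bash
python3 -c "
from workcell import order
print(order.hand_in())"
```

```text
the job is handed in; nothing more can be done
None
```

The job is handed in, with no verdict returned. By the last pictures the three carvings lie flat on the mat, the four offcuts are in the box with the lid shut, the empty tray stands on its board, and the bystanders have not moved.

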